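Turn the tapas tiles over and put them to dry

ROBOT

A 7-joint arm with a two-finger parallel gripper is mounted at the origin on the work surface. World frame = base frame: x ahead of the robot, y to its left, z up, the work surface at z = 0. Lengths are in m, angles in rad, forces in N, time in s.
With the tool pointing down it reaches from about 0.425 to 0.925 m from the base axis. Payload 6.8 kg.
Tool frame: the origin (TCP) lies midway between the tips of the shut fingers; the grasp point (between the pads) lies 19 mm behind it; z points along the fingers, y is the line along which they close (so a half turn about z gives the same grasp; the last joint's range is limited). The gripper opens to 85 mm and grips with 20 to 120 N. Pads are 22 mm wide; open, the fingers measure 114 mm over their backs; the gripper's body (76 mm by 85 mm) begins 54 mm behind the grasp point. The pads swing forward as they close: fully open they stand 13 mm farther back than shut.
Start: joints at [1.043, 0.477, 0.022, 1.555, -0.011, 1.109, -0.083], TCP at [0.275, -0.616, 0.231] pointing down, gripper open.
Joint ranges: [-2.96, 2.96], [-0.34, 2.1], [-1.41, 1.46], [0.24, 2.44], [-1.37, 4.51], [0.17, 1.92], [-2.96, 2.96]. Speed limits (rad/s): [2.39, 2.39, 3.14, 3.14, 3.14, 3.14, 3.14].

INTERFACE

Orientations are given as a rotation vector (axis times angle).
In Python, from bench import r gives the robot as it stands. The module is installed in compiled form; this text tells all that it offers.
- The arm moves only by the tool apply_moves, never from a script. Its argument "rows" is a list of rows, each a list of 6 numbers: the shift along the tool's x, y, z scaled (see below), then the turn, a rotation vector about the tool's x, y, z scaled (see below). A call has 1 to 5 rows; each row is the pose to reach, as a shift and turn from the pose commanded when the call began, along the tool's axes at that moment; what a row does not reach only later rows make up. The controller multiplies each number of a shift by 0.25 m and each number of a turn by 90 degrees. A row lasts 1/8 s, in which the tool goes at most 62.5 mm and 10.7 degrees, less where a joint would pass 70% of its speed; a pose out of reach is approached as far as the arm can. A call with a number of a shift or a turn outside -1 to 1 is refused whole. A call with a gripper value outside its range is refused whole. "claw" is the opening, from 0 (shut) to 1 (fully open), set as the call begins (left out, the last holds). The fingers move at their own pace and stop on an object; "newtons" is the grip in N (left out, the last holds). Time passes only in rows, so rows that repeat a pose let the fingers close. It gives the time, the measured TCP pose, the force, the opening and the grip force at its end, in the units of the state.
- r.get_obs(): the state, without advancing time (a new reading comes with each control period).
- r.grab_frame(name): name is "scene" or "top"; returns a dict with "pixels" (400x640x3 uint8, red, green, blue), "intrinsics" (3x3 intrinsics, pixels), "eye" and "attitude" of the camera in the world. Camera axes: x right, y up, looking along -z (the intrinsics and any distortion apply to the point x, -y, -z); pixel columns grow to the right and rows downward; lengths in m; the calibration is good to about 2 mm. A picture is of the moment at which its call begins. There is no depth.
- r.hand_in(): hands the job in; it is judged then, once.
Trained networks look in a picture, given as the dict that the camera call returned (one of the last four; its "shot" number tells which), for a name from the list of things; names that differ only in an ending like _2 or _b are one class to them, and where a whole thing is asked for, a point or a joint stands for the part that bears it (a point fixed in the world has none). Each returns a list of dicts, best first, with "conf" (0 to 1); they miss things now and then, are a little off and sometimes report something else, mostly with a low value. They report only what shows in the picture. A call takes as long as a camera call. They do not tell look-alikes from the thing itself.
- r.search_frame(picture, thing): "rect" ([left, top, width, height] in pixels, round what is visible of it).
- r.outline_of(picture, thing): "pixels" (400x640 bool, what is visible of it) and "rect" ([left, top, width, height] in pixels, round what is visible of it).
- r.landmark_of(picture, thing): "point" ([column, row] in pixels: a listed point, or the origin of a listed thing).
The state is a dict: "clock": time; "joints": joint angles; "qvel": joint speeds; "tau": joint torques, N m; "tcp_pos": TCP position; "orientation": TCP orientation; "contact_force": force on the tool from outside, world axes, zero at the start; "moment": the same for the moment, N m; "grip_width": finger opening in m; "gripper_force": force on a finger pad.
Only numpy, scipy, OpenCV 4.12 (cv2) and the standard library are available. Lean on these libraries where they do the work, as an engineer would, in place of code of your own. Each camera call takes 0.05 s, during which the arm holds its last target. There are 200 camera calls.

TASK

Put the washed tapas tiles to dry: first turn the dryer's red handle from on to off; then turn over each tile that lies blue side up, rearing it up against the bread board's fence and tipping it back over so that its cork faces up (a tile that is already cork side up needs no turning), lay all the tiles there are flat in the dryer's tray, cork side up and not on top of one another, and only then turn the handle fully back on. Leave the mug, the spice jar and the salt bowl where they are.

Things in the scene. Friction and masses are not known exactly. Their poses are not given: they have to be found in the camera images.
- tile_1: Tapas tile, flat rectangle 96 (along its x) x 64 (y) x 9 mm thick, about 100 g; one face blue glaze, the other brown cork. Origin: centre of the CORK face; its z axis points from the cork face to the blue face, so z up means blue side up (cork on the counter). May be absent (then no pose); starts on the bare counter (z = 0), to the right of the bread board, blue side up.
- tile_2: Tapas tile, flat rectangle 96 (along its x) x 64 (y) x 9 mm thick, about 100 g; one face blue glaze, the other brown cork. Origin: centre of the CORK face; its z axis points from the cork face to the blue face, so z up means blue side up (cork on the counter). May be absent (then no pose); starts on the bare counter (z = 0), to the right of the bread board, blue side up.
- tile_3: Tapas tile, flat rectangle 96 (along its x) x 64 (y) x 9 mm thick, about 100 g; one face blue glaze, the other brown cork. Origin: centre of the CORK face; its z axis points from the cork face to the blue face, so z up means blue side up (cork on the counter). May be absent (then no pose); starts on the bare counter (z = 0), to the right of the bread board, blue side up.
- tile_4: Tapas tile, flat rectangle 96 (along its x) x 64 (y) x 9 mm thick, about 100 g; one face blue glaze, the other brown cork. Origin: centre of the CORK face; its z axis points from the cork face to the blue face, so z up means blue side up (cork on the counter). May be absent (then no pose); starts on the bare counter (z = 0), to the right of the bread board, cork side up.
- fence: Dark wooden fence of a bread board, fixed: 12 mm thick, 140 mm long, 50 mm high above the board. Origin: middle of the foot of its face, on the board's top, 18 mm above the counter. x is level and points from the board through the fence (fence fills x 0 to 12 mm), y along it, z up. The board, 140 mm wide, reaches from the fence 188 mm towards -x; behind the fence is bare counter.
- dryer: Countertop dryer, fixed: white tray, grey fan housing along its +x side. Origin: on the counter under the tray's middle; z up. Deck 10 mm above the counter, clear from x -73 to +79, y -170 to +170 mm. Rims on the -x, -y and +y sides rise 8 mm above the deck; the housing fills x 79 to 159 mm and is 60 mm high. Three tiles fit side by side along y, 100 mm apart, long sides along x.
- handle (a joint): Red bar handle of the dryer's switch, on top of the housing, turning about the vertical; rad. 0 = off (bar along the dryer's y axis), 1.31 = on (turned 75 degrees clockwise seen from above); starts on. Firm stops at both positions; in between it is stiff (about 0.12 N m of friction) and stays where it is left.
- handle_grip (a point): On the handle's axis, at mid-height of its red bar: bar 64 long, 14 wide, 24 mm high, its top 12 mm above this point and the housing's top 21 mm below it. The bar lies along this point's y axis, which turns with the handle.
- mug: White mug, 80 mm wide, 92 mm high, beyond the work; leave alone. Origin: centre of its underside.
- spice_jar: Glass spice jar with a brass-coloured cap, 52 mm wide, 95 mm high; leave alone. Origin: centre of its underside.
- salt_bowl: Terracotta bowl, 100 mm wide, 45 mm high; leave alone. Origin: centre of its underside.
Things that resemble listed ones, but are neither listed nor needed, are in the scene too. What is shaped like the tile_2 but pink is not meant. Leave any turquoise look-alike of the tile_1 alone.

How it is judged:
On the way, in this order (a step that is already met when the one before it is completed fails the run):
1. the handle is turned to off (value of joint handle below 0.12 rad), for 0.2 s.
2. with the handle off, a tile stands reared up against the fence (value of joint handle below 0.12 rad and ((contact force between tile_1 and fence above 0.05 N and angle between tile_1's own z axis and vertical between 0.9 and 2.2 rad) or (contact force between tile_2 and fence above 0.05 N and angle between tile_2's own z axis and vertical between 0.9 and 2.2 rad) or (contact force between tile_3 and fence above 0.05 N and angle between tile_3's own z axis and vertical between 0.9 and 2.2 rad) or (contact force between tile_4 and fence above 0.05 N and angle between tile_4's own z axis and vertical between 0.9 and 2.2 rad))), for 0.1 s.
3. with the handle still off, every tile lies flat in the tray, cork side up (value of joint handle below 0.12 rad and x of tile_1 in the frame of dryer between -0.075 and 0.08 m and y of tile_1 in the frame of dryer between -0.172 and 0.172 m and z of tile_1 in the frame of dryer between 0.015 and 0.023 m and angle between each of tile_1, tile_2, tile_3, tile_4's own z axis and vertical above 3.04 rad and x of tile_2 in the frame of dryer between -0.075 and 0.08 m and y of tile_2 in the frame of dryer between -0.172 and 0.172 m and z of tile_2 in the frame of dryer between 0.015 and 0.023 m and x of tile_3 in the frame of dryer between -0.075 and 0.08 m and y of tile_3 in the frame of dryer between -0.172 and 0.172 m and z of tile_3 in the frame of dryer between 0.015 and 0.023 m and x of tile_4 in the frame of dryer between -0.075 and 0.08 m and y of tile_4 in the frame of dryer between -0.172 and 0.172 m and z of tile_4 in the frame of dryer between 0.015 and 0.023 m and linear speed of each of tile_1, tile_2, tile_3, tile_4 below 0.02 m/s), for 0.2 s.
4. the handle is turned fully on (value of joint handle above 1.19 rad), for 0.2 s.
At the end, for the whole second after the job is handed in: Every tile present lies flat on the dryer's deck inside the tray, cork side up (within about 6 degrees, none on top of another), at rest; the handle is on (within 0.12 rad of its stop) (value of joint handle above 1.19 rad and x of tile_1 in the frame of dryer between -0.075 and 0.08 m and y of tile_1 in the frame of dryer between -0.172 and 0.172 m and z of tile_1 in the frame of dryer between 0.015 and 0.023 m and angle between each of tile_1, tile_2, tile_3, tile_4's own z axis and vertical above 3.04 rad and x of tile_2 in the frame of dryer between -0.075 and 0.08 m and y of tile_2 in the frame of dryer between -0.172 and 0.172 m and z of tile_2 in the frame of dryer between 0.015 and 0.023 m and x of tile_3 in the frame of dryer between -0.075 and 0.08 m and y of tile_3 in the frame of dryer between -0.172 and 0.172 m and z of tile_3 in the frame of dryer between 0.015 and 0.023 m and x of tile_4 in the frame of dryer between -0.075 and 0.08 m and y of tile_4 in the frame of dryer between -0.172 and 0.172 m and z of tile_4 in the frame of dryer between 0.015 and 0.023 m and linear speed of each of tile_1, tile_2, tile_3, tile_4 below 0.02 m/s); the robot touches nothing.
It fails at once if the mug is moved more than 3 cm (distance of mug from where it was at the start of the episode above 0.03 m).
It fails at once if the spice jar is moved more than 3 cm (distance of spice_jar from where it was at the start of the episode above 0.03 m).
It fails at once if the salt bowl is moved more than 3 cm (distance of salt_bowl from where it was at the start of the episode above 0.03 m).
Of tile_1, tile_2, tile_3, tile_4 only 2 to 3 are there at a start; the rules pass over those that are not, and their reading is None.
At some moment in a run one of tile_1, tile_2, tile_3, tile_4 may be knocked a few centimetres aside while the robot is not near it.
Once in a run the grip may slacken for a moment while it holds something.
It also fails if it takes over 210 s, if anything falls off the work surface, if the arm or the gripper's body presses on something with over 40 N, if the wrist force passes 120 N, or if a joint passes its speed limit or range.

## Working session

There is one attempt and no reset: what is moved stays moved. The work goes in short steps, Python scripts to look and compute and a tool call to move; the robot and the scene stay as the last step left them, time stands still between calls to the robot, and variables do not carry over. Pictures are saved under pics/ and viewed, at most 14 in all, crops included, and the job is handed in when it is done.

Besides the shell and the picture viewer there is one more tool, called after "Emit:" as name(argument=value, ...) on one line, values as JSON. apply_moves: Moves the arm, as the interface text tells. Its arguments: {"type":"object","properties":{"rows":{"type":"array","items":{"type":"array","items":{"type":"number"}}},"claw":{"type":"number"},"newtons":{"type":"number"}},"required":["rows"]}

```bash
mkdir -p pics
cat > h.py <<'E'
from bench import r
import numpy as np, cv2
from scipy.spatial.transform import Rotation as R
def Rm(a):
    a=np.array(a,float)
    if a.shape==(3,3): return a
    return R.from_rotvec(a).as_matrix() if a.size==3 else R.from_quat(a).as_matrix()
def pix2w(f,uv,z):
    K=np.array(f['intrinsics']);u=np.array(uv,float).reshape(-1,2)
    d=np.c_[(u[:,0]-K[0,2])/K[0,0],-(u[:,1]-K[1,2])/K[1,1],-np.ones(len(u))]@Rm(f['attitude']).T
    e=np.array(f['eye']);return e+d*((z-e[2])/d[:,2])[:,None]
def save(f,n): cv2.imwrite('pics/'+n+'.png',f['pixels'][:,:,::-1])
E
python3 - <<'E'
from h import *
for n in ['top','scene']:
    f=r.grab_frame(n);save(f,n+'0')
    print(n,{k:v for k,v in f.items() if k!='pixels'})
    for t,z in [('tile_1',.009),('fence',.018),('dryer',.01),('handle_grip',.081-.021+.0),('mug',0),('spice_jar',0),('salt_bowl',0)]:
        if n=='top' or t in('fence','handle_grip'):
            for d in r.landmark_of(f,t): print(t,round(d['conf'],2),np.round(d['point']),pix2w(f,d['point'],z).round(3)[0])
print(r.get_obs())
E
```

```text
top {'intrinsics': array([[480.93543285,   0.        , 325.2878995 ],
       [  0.        , 480.93543285, 203.04081254],
       [  0.        ,   0.        ,   1.        ]]), 'eye': array([0.3196647 , 0.01453334, 1.36211114]), 'attitude': array([ 0.17152313, -0.19507514, -1.67079406]), 'shot': 1}
tile_1 0.94 [456. 159.] [ 0.727 -0.42   0.009]
tile_1 0.9 [453. 212.] [ 0.57  -0.386  0.009]
tile_1 0.9 [407. 218.] [ 0.567 -0.252  0.009]
tile_1 0.87 [407. 264.] [ 0.437 -0.231  0.009]
tile_1 0.85 [460. 262.] [ 0.425 -0.381  0.009]
fence 0.77 [337. 215.] [ 0.595 -0.052  0.018]
dryer 0.78 [214. 266.] [0.489 0.305 0.01 ]
handle_grip 0.78 [174. 243.] [0.556 0.4   0.06 ]
handle_grip 0.63 [451. 211.] [ 0.562 -0.366  0.06 ]
mug 0.93 [282. 158.] [0.787 0.088 0.   ]
spice_jar 0.83 [350. 165.] [ 0.743 -0.108  0.   ]
spice_jar 0.41 [283. 160.] [0.781 0.088 0.   ]
salt_bowl 0.85 [388. 166.] [ 0.728 -0.221  0.   ]
scene {'intrinsics': array([[366.79301669,   0.        , 318.64696251],
       [  0.        , 366.79301669, 201.05470202],
       [  0.        ,   0.        ,   1.        ]]), 'eye': array([ 1
[... 230 characters left out ...]
ray([ 1.04288359,  0.47697951,  0.02237924,  1.55541565, -0.01150195,
        1.10928372, -0.08310925]), 'qvel': array([ 8.80214842e-04, -3.10607977e-04, -2.62297226e-04,  1.14745955e-04,
        2.06144258e-03,  8.14169882e-04,  8.91563786e-05]), 'tau': array([-1.30327211e-03, -5.95902979e+01,  1.60508651e+00, -2.81358361e+01,
        1.25026860e-02,  2.13097665e-03,  4.24758844e-05]), 'tcp_pos': array([ 0.27514677, -0.6163911 ,  0.23131463]), 'orientation': array([3.07260793e+00, 6.54581610e-01, 5.70167397e-05]), 'contact_force': array([-0.1899971 , -0.52634701,  0.54113032]), 'moment': array([-0.02177592, -0.0185008 ,  0.04553281]), 'gripper_force': 0.0, 'grip_width': 0.08536795256696288}
```

```bash
python3 -c "
import cv2
a=cv2.imread('pics/top0.png');cv2.imwrite('pics/top0c.png',cv2.resize(a[90:310,120:500],None,fx=2.1,fy=2.1,interpolation=cv2.INTER_CUBIC))"
```

```text
(no output)
```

View pics/top0c.png

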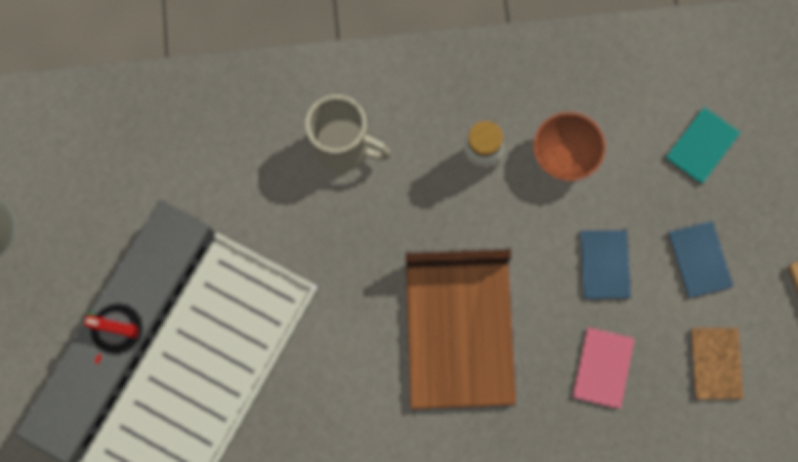

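View pics/scene0.png

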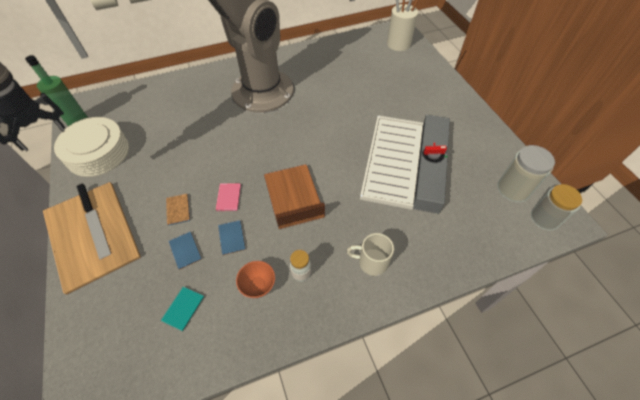

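Top view (crop): two blue tiles at crop (605,265) and (700,260), a cork one at (716,363), pink and turquoise decoys. The fence is on the board's far edge at (458,257), the dryer at left with its red handle at (112,325).

```bash
cat >> h.py <<'E'
def rect(f,mask,z):
    p=np.argwhere(mask)[:,::-1]; c=max(cv2.findContours(mask.astype(np.uint8),0,1)[0],key=len)[:,0]
    w=pix2w(f,c,z)[:,:2]; (x,y),(a,b),t=cv2.minAreaRect((w*1000).astype(np.float32))
    if a<b: a,b,t=b,a,t+90
    return np.round([x,y,a,b,(t+90)%180-90],1)   # mm, long-axis yaw deg
def tiles(f,z=.009):
    hsv=cv2.cvtColor(f['pixels'],cv2.COLOR_RGB2HSV);o=[]
    for d in r.outline_of(f,'tile_1'):
        m=d['pixels'];o.append((round(d['conf'],2),rect(f,m,z),np.median(hsv[m],axis=0)))
    return o
E
python3 - <<'E'
from h import *
f=r.grab_frame('top');P=f['pixels'].astype(int);hsv=cv2.cvtColor(f['pixels'],cv2.COLOR_RGB2HSV)
for t in tiles(f): print(*t)
for n,z in [('dryer',.03),('fence',.068)]:
    for d in r.outline_of(f,n): print(n,d['conf'],d['rect'],rect(f,d['pixels'],z))
d=r.outline_of(f,'dryer')[0]['pixels']
k=np.ones((25,25),np.uint8)
w=(d&(P.min(2)>130)).astype(np.uint8); w=cv2.morphologyEx(w,cv2.MORPH_CLOSE,np.ones((7,7)));w=cv2.morphologyEx(w,cv2.MORPH_OPEN,np.ones((5,5)))
print('tray',rect(f,w,.018))
g=(hsv[...,0]<8)|(hsv[...,0]>172); g&=(hsv[...,1]>170)&(hsv[...,2]>90); g[:,300:]=0
n,l,s,c=cv2.connectedComponentsWithStats(g.astype(np.uint8))
for i in range(1,n):
    if s[i,4]>3: print('red',s[i],c[i],pix2w(f,c[i],.093)); 
    if s[i,4]>40: print(rect(f,l==i,.093))
cv2.imwrite('pics/a.png',cv2.resize(f['pixels'][170:380,120:360,::-1],None,fx=2.8,fy=2.8))
E
```

```text
0.94 [ 432.5 -232.3   99.4   64.9  -20.2] [175. 114. 190.]
0.71 [ 420.7 -383.1   92.5   65.3   -6.2] [ 15. 131. 142.]
0.61 [ 565.5 -386.1   96.2   66.3    7.9] [102.  97. 108.]
0.56 [ 570.1 -255.6   96.7   65.    -6.2] [102.  97. 108.]
0.32 [557.2 419.   63.6  34.1  83.8] [  1. 145. 136.]
dryer 0.83 [124.9, 185.1, 146.0, 153.4] [504.7 337.9 357.2 253.9 -34.5]
fence 0.88 [312.7, 207.6, 51.7, 10.9] [589.1 -53.1 138.1  21.5  86.1]
tray [481.3 301.4 351.9 156.4 -34.4]
red [164 241  22   9  93] [175.08602151 245.59139785] [[0.54293455 0.38819858 0.093     ]]
[544.2 388.8  55.4  14.9  73.3]
```

View pics/a.png

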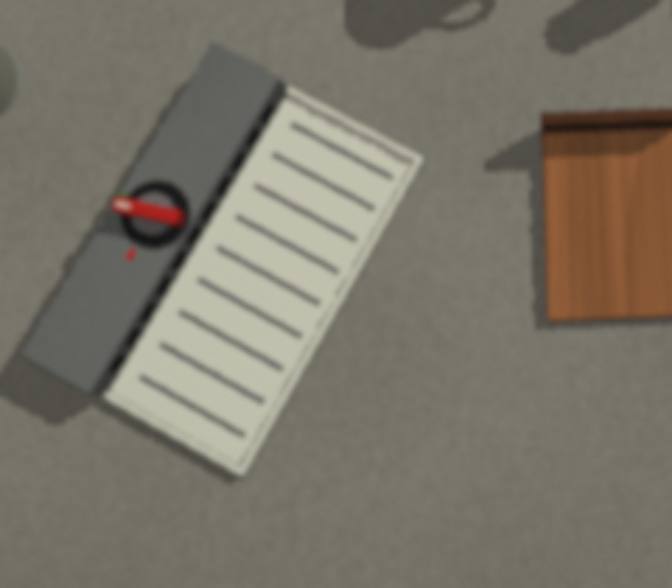

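```bash
cat >> h.py <<'E'
import json
def ori(yaw,tilt=0,pitch_axis='y'):
    """tool y at azimuth yaw (deg), tool down; tilt deg turns tool z about tool y from down toward tool x"""
    a=np.radians(yaw);y=np.array([np.cos(a),np.sin(a),0]);z=np.array([0,0,-1.]);x=np.cross(y,z)
    M=np.c_[x,y,z]; return M@R.from_euler('y',tilt,degrees=True).as_matrix()
def plan(way,start=None):
    """way: list of calls, each list of (pos,Rmat) or single -> prints rows"""
    if start is None:
        o=r.get_obs();p,M=np.array(o['tcp_pos']),Rm(o['orientation'])
    else: p,M=start
    for call in way:
        if not isinstance(call,list): call=[call]*5
        rows=[]
        for q,N in call:
            s=M.T@(np.array(q)-p)/.25; t=R.from_matrix(M.T@N).as_rotvec()/(np.pi/2)
            rows.append([float(v) for v in np.round(np.r_[s,t],3)+0.0])
        if all(x==rows[0] for x in rows): print(len(rows),'x',json.dumps(rows[0]))
        else: print(json.dumps(rows))
        L=np.array(rows[-1]); p,M=p+M@(L[:3]*.25),M@R.from_rotvec(L[3:]*np.pi/2).as_matrix()
        if np.abs(L).max()>1: print('!! out of range')
E
python3 - <<'E'
from h import *
h=[.546,.394]
plan([([.40,-.42,.25],ori(-55)),([.49,-.19,.25],ori(-45)),([.53,.03,.25],ori(-35)),([.54,.22,.25],ori(-25)),(h+[.2],ori(-19)),(h+[.115],ori(-19)),[(h+[.09],ori(-19)),(h+[.072],ori(-19))]+[(h+[.072],ori(-19))]*2])
E
```

```text
5 x [0.776, -0.514, -0.075, 0.0, 0.0, -0.122]
5 x [0.823, -0.546, 0.0, 0.0, 0.0, -0.111]
5 x [0.736, -0.509, 0.0, 0.0, 0.0, -0.111]
5 x [0.646, -0.403, 0.0, 0.0, 0.0, -0.111]
5 x [0.641, -0.273, 0.2, 0.0, 0.0, -0.067]
5 x [-0.001, 0.0, 0.34, 0.0, 0.0, 0.0]
[[0.0, 0.0, 0.1, 0.0, 0.0, 0.0], [0.0, 0.0, 0.172, 0.0, 0.0, 0.0], [0.0, 0.0, 0.172, 0.0, 0.0, 0.0], [0.0, 0.0, 0.172, 0.0, 0.0, 0.0]]
```

Emit:
apply_moves(rows=[[0.776, -0.514, -0.075, 0, 0, -0.122], [0.776, -0.514, -0.075, 0, 0, -0.122], [0.776, -0.514, -0.075, 0, 0, -0.122], [0.776, -0.514, -0.075, 0, 0, -0.122], [0.776, -0.514, -0.075, 0, 0, -0.122]], claw=1)

```text
clock: 1.42
tcp_pos: [0.4033, -0.416, 0.2508]
orientation: [-2.992, -0.957, -0.004]
contact_force: [-0.1, -0.3, -0.4]
grip_width: 0.0855
gripper_force: 0.0
```

Emit:
apply_moves(rows=[[0.823, -0.546, 0, 0, 0, -0.111], [0.823, -0.546, 0, 0, 0, -0.111], [0.823, -0.546, 0, 0, 0, -0.111], [0.823, -0.546, 0, 0, 0, -0.111], [0.823, -0.546, 0, 0, 0, -0.111]])

```text
clock: 2.05
tcp_pos: [0.4919, -0.1858, 0.2504]
orientation: [-2.897, -1.214, -0.003]
contact_force: [-0.4, -0.4, -0.0]
grip_width: 0.0852
gripper_force: 0.0
```

Emit:
apply_moves(rows=[[0.736, -0.509, 0, 0, 0, -0.111], [0.736, -0.509, 0, 0, 0, -0.111], [0.736, -0.509, 0, 0, 0, -0.111], [0.736, -0.509, 0, 0, 0, -0.111], [0.736, -0.509, 0, 0, 0, -0.111]])

```text
clock: 2.68
tcp_pos: [0.5306, 0.0316, 0.2501]
orientation: [-2.784, -1.455, -0.001]
contact_force: [0.8, -1.0, 0.1]
grip_width: 0.0857
gripper_force: 0.0
```

Emit:
apply_moves(rows=[[0.646, -0.403, 0, 0, 0, -0.111], [0.646, -0.403, 0, 0, 0, -0.111], [0.646, -0.403, 0, 0, 0, -0.111], [0.646, -0.403, 0, 0, 0, -0.111], [0.646, -0.403, 0, 0, 0, -0.111]])

```text
clock: 3.3
tcp_pos: [0.5411, 0.2173, 0.2496]
orientation: [2.651, 1.684, -0.002]
contact_force: [0.1, -1.0, -0.2]
grip_width: 0.0857
gripper_force: 0.0
```

Emit:
apply_moves(rows=[[0.641, -0.273, 0.2, 0, 0, -0.067], [0.641, -0.273, 0.2, 0, 0, -0.067], [0.641, -0.273, 0.2, 0, 0, -0.067], [0.641, -0.273, 0.2, 0, 0, -0.067], [0.641, -0.273, 0.2, 0, 0, -0.067]])

```text
clock: 3.92
tcp_pos: [0.5478, 0.3908, 0.1995]
orientation: [2.559, 1.819, -0.002]
contact_force: [0.3, -0.1, -0.4]
grip_width: 0.0855
gripper_force: 0.0
```

Emit:
apply_moves(rows=[[0, 0, 0.2, 0, 0, 0], [0, 0, 0.34, 0, 0, 0], [0, 0, 0.44, 0, 0, 0], [0, 0, 0.51, 0, 0, 0], [0, 0, 0.51, 0, 0, 0]])

```text
clock: 4.55
tcp_pos: [0.5467, 0.3918, 0.0718]
orientation: [2.558, 1.821, -0.003]
contact_force: [1.0, 0.0, 0.8]
grip_width: 0.0854
gripper_force: 0.0
```

Emit:
apply_moves(rows=[[0, 0, 0, 0, 0, 0], [0, 0, 0, 0, 0, 0], [0, 0, 0, 0, 0, 0], [0, 0, 0, 0, 0, 0], [0, 0, 0, 0, 0, 0]], claw=0, newtons=60)

```text
clock: 5.18
tcp_pos: [0.5474, 0.3939, 0.0733]
orientation: [2.557, 1.824, 0.003]
contact_force: [3.1, -1.3, 3.1]
grip_width: 0.0129
gripper_force: 60.5
```

Emit:
apply_moves(rows=[[0, 0, 0, 0, 0, -0.1], [0, 0, 0, 0, 0, -0.2], [0, 0, 0, 0, 0, -0.3], [0, 0, 0, 0, 0, -0.4], [0, 0, 0, 0, 0, -0.45]])

```text
clock: 5.8
tcp_pos: [0.5509, 0.3939, 0.0734]
orientation: [1.765, 2.594, 0.01]
contact_force: [12.1, 1.0, -3.2]
grip_width: 0.0128
gripper_force: 59.8
```

Emit:
apply_moves(rows=[[0, 0, 0, 0, 0, -0.1], [0, 0, 0, 0, 0, -0.2], [0, 0, 0, 0, 0, -0.3], [0, 0, 0, 0, 0, -0.38], [0, 0, 0, 0, 0, -0.38]])

```text
clock: 6.42
tcp_pos: [0.5533, 0.3957, 0.0735]
orientation: [0.927, 2.993, 0.016]
contact_force: [19.7, 9.4, -10.4]
grip_width: 0.0123
gripper_force: 59.0
```

Emit:
apply_moves(rows=[[0, 0, 0, 0, 0, -0.05], [0, 0, 0, 0, 0, -0.05], [0, 0, 0, 0, 0, -0.05]])

```text
clock: 6.8
tcp_pos: [0.5534, 0.3958, 0.0735]
orientation: [0.817, 3.026, 0.016]
contact_force: [18.7, 10.3, -11.0]
grip_width: 0.0128
gripper_force: 69.1
```

Emit:
apply_moves(rows=[[0, 0, 0, 0, 0, 0], [0, 0, 0, 0, 0, 0], [0, 0, 0, 0, 0, 0], [0, 0, -0.2, 0, 0, 0], [0, 0, -0.4, 0, 0, 0]], claw=1)

```text
clock: 7.42
tcp_pos: [0.5451, 0.3939, 0.173]
orientation: [-0.805, -3.035, 0.002]
contact_force: [1.4, 0.5, -0.2]
grip_width: 0.0855
gripper_force: 0.0
```

Run:
```python
from h import *
o=r.get_obs();print(o['tcp_pos'],o['joints'].round(3),o['orientation'])
plan([([.54,.17,.25],ori(20)),([.50,-.05,.25],ori(0)),([.56,-.2,.2],ori(84-60))])
```

```text
[0.54510073 0.39385166 0.17304024] [-0.151  0.68  -0.862  1.57   0.549  1.151 -0.081] [-8.05262673e-01 -3.03502569e+00  2.39530563e-03]
5 x [-0.426, -0.788, -0.307, -0.001, 0.0, 0.448]
5 x [-0.773, -0.451, 0.0, 0.0, 0.0, 0.222]
5 x [-0.6, 0.24, 0.2, 0.0, 0.0, -0.267]
```

```bash
cat >> h.py <<'E'
def log():
    o=r.get_obs();open('log.txt','a').write(json.dumps([list(map(float,o[k])) for k in('joints','tcp_pos','orientation')])+'\n')
    print(o['tcp_pos'].round(4),o['joints'].round(3),o['orientation'].round(3))
E
echo '[[1.04288359,0.47697951,0.02237924,1.55541565,-0.01150195,1.10928372,-0.08310925],[0.27514677,-0.6163911,0.23131463],[3.07260793,0.65458161,0.000057]]'>log.txt
python3 - <<'E'
from h import *
log()
plan([([.54,.17,.25],ori(20)),([.55,-.05,.25],ori(-25)),([.57,-.2,.22],ori(-70)),([.57,-.256,.15],ori(-96))])
f=r.grab_frame('top');save(f,'off')
hsv=cv2.cvtColor(f['pixels'],cv2.COLOR_RGB2HSV)
g=(hsv[...,0]<8)|(hsv[...,0]>172); g&=(hsv[...,1]>150)&(hsv[...,2]>90); g[:,300:]=0
print(g.sum(),rect(f,g,.093))
E
```

```text
[0.5451 0.3939 0.173 ] [-0.151  0.68  -0.862  1.57   0.549  1.151 -0.081] [-8.050e-01 -3.035e+00  2.000e-03]
5 x [-0.426, -0.788, -0.307, -0.001, 0.0, 0.448]
5 x [-0.841, -0.263, 0.0, 0.0, 0.0, 0.5]
5 x [-0.51, 0.326, 0.12, 0.0, 0.0, 0.5]
5 x [-0.076, 0.211, 0.28, 0.0, 0.0, 0.288]
1 [504.6 413.5   0.    0.    0. ]
```

Emit:
apply_moves(rows=[[-0.426, -0.788, -0.307, 0, 0, 0.448], [-0.426, -0.788, -0.307, 0, 0, 0.448], [-0.426, -0.788, -0.307, 0, 0, 0.448], [-0.426, -0.788, -0.307, 0, 0, 0.448], [-0.426, -0.788, -0.307, 0, 0, 0.448]])

```text
clock: 8.1
tcp_pos: [0.5416, 0.1657, 0.2502]
orientation: [1.812, 2.562, -0.002]
contact_force: [0.5, 2.1, -1.3]
grip_width: 0.0853
gripper_force: 0.0
```

```bash
python3 -c "
from h import *;log()"
```

```text
[0.5416 0.1657 0.2502] [ 0.213  0.384 -0.791  1.758  0.304  1.125 -0.335] [ 1.812e+00  2.562e+00 -2.000e-03]
```

Emit:
apply_moves(rows=[[-0.841, -0.263, 0, 0, 0, 0.5], [-0.841, -0.263, 0, 0, 0, 0.5], [-0.841, -0.263, 0, 0, 0, 0.5], [-0.841, -0.263, 0, 0, 0, 0.5], [-0.841, -0.263, 0, 0, 0, 0.5]])

```text
clock: 8.72
tcp_pos: [0.5502, -0.0521, 0.2486]
orientation: [2.655, 1.679, -0.002]
contact_force: [-0.6, -0.3, 0.1]
grip_width: 0.0851
gripper_force: 0.0
```

```bash
python3 -c "
from h import *;log()"
```

```text
[ 0.5502 -0.0521  0.2486] [ 0.453  0.315 -0.578  1.8    0.193  1.085 -0.637] [ 2.655e+00  1.679e+00 -2.000e-03]
```

Emit:
apply_moves(rows=[[-0.51, 0.326, 0.12, 0, 0, 0.5], [-0.51, 0.326, 0.12, 0, 0, 0.5], [-0.51, 0.326, 0.12, 0, 0, 0.5], [-0.51, 0.326, 0.12, 0, 0, 0.5], [-0.51, 0.326, 0.12, 0, 0, 0.5]])

```text
clock: 9.35
tcp_pos: [0.5707, -0.1973, 0.2188]
orientation: [-3.092, -0.549, 0.0]
contact_force: [-0.4, -0.3, -0.1]
grip_width: 0.0849
gripper_force: 0.0
```

```bash
cat > fk.py <<'E'
from h import *
from scipy.optimize import least_squares
D=[json.loads(l) for l in open('log.txt')]
def fk(q,p):
    th0,s1,h,a,b,t=p[0],-1,p[1],p[2],p[3],p[4]
    Z=lambda x:R.from_euler('z',x);Y=lambda x:R.from_euler('y',x)
    A=Z(th0+S[0]*q[0])*Y(q[1]);e=np.array([0,0,h])+A.apply([0,0,a])
    A=A*Z(S[1]*q[2])*Y(q[3]);e=e+A.apply([0,0,b])
    A=A*Z(S[2]*q[4])*Y(q[5]);e=e+A.apply([0,0,t])
    return e,A*Z(p[5]+S[3]*q[6])
S=[1,1,1,1]
def res(p):
    o=[]
    for q,x,w in D:
        e,A=fk(q,p);o+=list((e-x)*5)+list((A.inv()*R.from_rotvec(w)).as_rotvec())
    return np.array(o)
def fit():
    global S,best
    import itertools
    best=None
    for S_ in itertools.product([1,-1],repeat=4):
        S[:]=S_
        for t0 in (0,-2.2,2.2):
          for t5 in(0,1.57,3.14,-1.57):
            s=least_squares(res,[t0,.35,.4,.4,.25,t5])
            if best is None or s.cost<best[0]-1e-9: best=(s.cost,list(S_),s.x)
    S[:]=best[1]; return best
E
python3 - <<'E'
from h import *;log()
import fk;b=fk.fit();print(b);json.dump([b[1],list(b[2])],open('fk.json','w'))
E
```

```text
[ 0.5707 -0.1973  0.2188] [ 0.504  0.398 -0.357  1.725  0.156  1.047 -1.124] [-3.092 -0.549  0.   ]
(np.float64(0.005120375045738098), [-1, -1, -1, -1], array([-0.09369357,  1.23333808,  0.53686205,  0.4696352 ,  1.27668857,
        1.47710296]))
```

Run:
```python
from h import *
f=r.grab_frame('top')
for t in tiles(f): print(*t)
hsv=cv2.cvtColor(f['pixels'],cv2.COLOR_RGB2HSV)
g=(hsv[...,0]<8)|(hsv[...,0]>172); g&=(hsv[...,1]>150)&(hsv[...,2]>90); g[:,300:]=0
print('handle',g.sum(),rect(f,g,.093))
q=[.583,-.256];O=ori(-96)
plan([(q+[.12],O),[(q+[.06],O),(q+[.02],O),(q+[.005],O),(q+[-.004],O),(q+[-.004],O)]])
```

```text
0.82 [ 564.9 -246.7   80.9   49.6   -2.8] [102.  97. 113.]
0.64 [ 432.4 -232.3   95.3   64.8  -20.8] [175. 114. 199.]
0.51 [ 740.5 -453.8   56.7   30.     3.6] [ 86. 171. 134.]
handle 140 [546.3 396.   61.3  19.3 -33.9]
5 x [-0.035, 0.237, 0.397, -0.001, 0.0, 0.292]
[[0.0, 0.0, 0.24, 0.0, 0.0, 0.0], [0.0, 0.0, 0.4, 0.0, 0.0, 0.0], [0.0, 0.0, 0.46, 0.0, 0.0, 0.0], [0.0, 0.0, 0.496, 0.0, 0.0, 0.0], [0.0, 0.0, 0.496, 0.0, 0.0, 0.0]]
```

Emit:
apply_moves(rows=[[-0.035, 0.237, 0.397, 0, 0, 0.292], [-0.035, 0.237, 0.397, 0, 0, 0.292], [-0.035, 0.237, 0.397, 0, 0, 0.292], [-0.035, 0.237, 0.397, 0, 0, 0.292], [-0.035, 0.237, 0.397, 0, 0, 0.292]])

```text
clock: 10.07
tcp_pos: [0.5831, -0.2574, 0.1209]
orientation: [-3.137, 0.167, -0.002]
contact_force: [-0.2, -0.3, 0.6]
grip_width: 0.0855
gripper_force: 0.0
```

Emit:
apply_moves(rows=[[0, 0, 0.24, 0, 0, 0], [0, 0, 0.4, 0, 0, 0], [0, 0, 0.46, 0, 0, 0], [0, 0, 0.496, 0, 0, 0], [0, 0, 0.496, 0, 0, 0]])

```text
clock: 10.7
tcp_pos: [0.583, -0.2586, -0.003]
orientation: [3.136, -0.174, 0.002]
contact_force: [0.3, -0.6, 0.1]
grip_width: 0.0855
gripper_force: 0.0
```

Emit:
apply_moves(rows=[[0, 0, 0, 0, 0, 0], [0, 0, 0, 0, 0, 0], [0, 0, 0, 0, 0, 0], [0, 0, 0, 0, 0, 0], [0, 0, 0, 0, 0, 0]], claw=0, newtons=60)

```text
clock: 11.32
tcp_pos: [0.5834, -0.2589, -0.0019]
orientation: [3.136, -0.175, 0.004]
contact_force: [-1.9, 0.5, 6.8]
grip_width: 0.0615
gripper_force: 64.5
```

Run:
```python
from h import *
log()
q=[.583,-.258];O=ori(-96);p=[.52,-.055,.22];Y=-94
plan([[(q+[.02],O),(q+[.08],O),(q+[.14],O),(q+[.18],O),(q+[.18],O)],(p,ori(Y)),(p,ori(Y,30)),(p,ori(Y,60))])
```

```text
[ 0.5834 -0.2589 -0.0019] [ 0.456  0.706 -0.188  1.783  0.198  0.668 -1.525] [ 3.136 -0.175  0.004]
[[-0.002, -0.003, -0.088, 0.0, -0.002, -0.004], [-0.001, -0.003, -0.328, 0.0, -0.002, -0.004], [0.0, -0.003, -0.568, 0.0, -0.002, -0.004], [0.0, -0.003, -0.728, 0.0, -0.002, -0.004], [0.0, -0.003, -0.728, 0.0, -0.002, -0.004]]
5 x [-0.336, -0.781, -0.16, 0.0, 0.0, -0.022]
5 x [0.0, 0.0, 0.0, 0.001, 0.334, 0.0]
5 x [0.0, 0.0, 0.0, 0.0, 0.333, 0.0]
```

Emit:
apply_moves(rows=[[0, 0, -0.088, 0, 0, 0], [0, 0, -0.328, 0, 0, 0], [0, 0, -0.568, 0, 0, 0], [0, 0, -0.728, 0, 0, 0], [0, 0, -0.728, 0, 0, 0]])

```text
clock: 11.95
tcp_pos: [0.5846, -0.2594, 0.184]
orientation: [3.134, -0.175, 0.014]
contact_force: [0.4, -0.4, -1.8]
grip_width: 0.0617
gripper_force: 66.2
```

Emit:
apply_moves(rows=[[-0.336, -0.781, -0.16, 0, 0, -0.022], [-0.336, -0.781, -0.16, 0, 0, -0.022], [-0.336, -0.781, -0.16, 0, 0, -0.022], [-0.336, -0.781, -0.16, 0, 0, -0.022], [-0.336, -0.781, -0.16, 0, 0, -0.022]])

```text
clock: 12.58
tcp_pos: [0.5194, -0.0524, 0.2185]
orientation: [-3.139, 0.112, 0.0]
contact_force: [0.4, 0.0, -1.5]
grip_width: 0.0613
gripper_force: 66.1
```

Emit:
apply_moves(rows=[[0, 0, 0, 0, 0.1, 0], [0, 0, 0, 0, 0.2, 0], [0, 0, 0, 0, 0.3, 0], [0, 0, 0, 0, 0.333, 0], [0, 0, 0, 0, 0.333, 0]])

```text
clock: 13.2
tcp_pos: [0.5187, -0.0565, 0.217]
orientation: [3.013, -0.117, 0.802]
contact_force: [0.1, 0.6, -0.8]
grip_width: 0.0616
gripper_force: 66.1
```

```bash
python3 -c "
from h import *;log()"
```

```text
[ 0.5187 -0.0565  0.217 ] [ 0.272  0.044 -0.329  2.294  0.275  0.3   -1.944] [ 3.013 -0.117  0.802]
```

```bash
cat > ik.py <<'E'
from fk import *
S[:],P=json.load(open('fk.json'))
LO=np.array([-2.96,-.34,-1.41,.24,-1.37,.17,-2.96]);HI=np.array([2.96,2.1,1.46,2.44,4.51,1.92,2.96])
def ik(pos,M,q0=None,n=12,seed=0):
    g=np.random.default_rng(seed);sols=[]
    def e(q):
        x,A=fk(q,P);return np.r_[(x-pos)*5,(A.inv()*R.from_matrix(M)).as_rotvec()]
    for i in range(n):
        s=q0 if (i==0 and q0 is not None) else g.uniform(LO,HI)
        s=least_squares(e,np.clip(s,LO+1e-3,HI-1e-3),bounds=(LO,HI))
        if s.cost<1e-5: sols.append(s.x.round(2))
    return sols
E
python3 - <<'E'
from h import *
import fk;b=fk.fit();print(b);json.dump([b[1],list(b[2])],open('fk.json','w'))
print(fk.res(b[2]).reshape(-1,6).round(3))
import ik
ik.S[:]=b[1];ik.P=list(b[2])
for tilt in (50,60,70,85):
    # tile bottom B on board 20..45mm before fence; grasp 62mm from B
    t=np.radians(tilt);B=np.array([.588-.05/np.tan(t)-.004,-.055,.018])
    g=B+.062*np.array([np.cos(t),0,np.sin(t)])
    tcp=g+.004*np.array([np.sin(t),0,-np.cos(t)])
    print(tilt,tcp.round(3),*ik.ik(tcp,ori(-94,tilt),n=30)[:4],sep='\n')
E
```

```text
(np.float64(0.008577099332042887), [-1, -1, -1, -1], array([-0.09536081,  0.2844848 ,  0.54093495,  0.46729598,  0.33178563,
        1.4772369 ]))
[[-0.026  0.034 -0.031  0.     0.    -0.002]
 [ 0.052 -0.039  0.045  0.    -0.    -0.002]
 [ 0.026  0.009  0.012 -0.     0.    -0.002]
 [ 0.017  0.024 -0.002 -0.    -0.    -0.002]
 [-0.003  0.016 -0.006  0.    -0.    -0.002]
 [-0.012  0.008 -0.001  0.     0.    -0.002]
 [ 0.015  0.054 -0.018  0.047  0.002  0.011]]
50
[ 0.585 -0.055  0.063]
60
[ 0.59  -0.055  0.07 ]
70
[ 0.591 -0.055  0.075]
85
[ 0.589 -0.055  0.079]
```

Run:
```python
from h import *
O=ori(-94)
d=np.array([np.cos(np.radians(-4)),np.sin(np.radians(-4)),0])
p=np.array([.524,-.049,0])
z=lambda p,h:(list(p+[0,0,h]),O)
plan([z(p,.12),[z(p,.07),z(p,.035),z(p,.022),z(p,.016),z(p,.016)]])
b=p-.047*d
print('regrip');plan([z(b,.016)],start=(np.array(p+[0,0,.016]),O))
```

```text
5 x [-0.177, -0.032, 0.346, 0.002, -0.331, -0.005]
[[0.0, 0.0, 0.2, 0.0, 0.0, 0.0], [0.0, 0.0, 0.34, 0.0, 0.0, 0.0], [0.0, 0.0, 0.392, 0.0, 0.0, 0.0], [0.0, 0.0, 0.416, 0.0, 0.0, 0.0], [0.0, 0.0, 0.416, 0.0, 0.0, 0.0]]
regrip
5 x [-0.188, 0.0, 0.0, 0.0, 0.0, 0.0]
```

Emit:
apply_moves(rows=[[-0.177, -0.032, 0.346, 0, -0.331, -0.005], [-0.177, -0.032, 0.346, 0, -0.331, -0.005], [-0.177, -0.032, 0.346, 0, -0.331, -0.005], [-0.177, -0.032, 0.346, 0, -0.331, -0.005], [-0.177, -0.032, 0.346, 0, -0.331, -0.005]])

```text
clock: 13.82
tcp_pos: [0.5256, -0.048, 0.1207]
orientation: [3.138, -0.109, 0.006]
contact_force: [-0.9, 0.4, -0.8]
grip_width: 0.0616
gripper_force: 66.1
```

Emit:
apply_moves(rows=[[0, 0, 0.2, 0, 0, 0], [0, 0, 0.34, 0, 0, 0], [0, 0, 0.392, 0, 0, 0], [0, 0, 0.416, 0, 0, 0], [0, 0, 0.416, 0, 0, 0]])

```text
clock: 14.45
tcp_pos: [0.5266, -0.0478, 0.0179]
orientation: [3.137, -0.108, 0.007]
contact_force: [0.4, -0.4, -0.8]
grip_width: 0.0615
gripper_force: 66.1
```

Emit:
apply_moves(rows=[[0, 0, 0, 0, 0, 0], [0, 0, 0, 0, 0, 0], [0, 0, 0, 0, 0, 0], [-0.1, 0, 0, 0, 0, 0], [-0.188, 0, 0, 0, 0, 0]], claw=1)

```text
clock: 15.08
tcp_pos: [0.4787, -0.0445, 0.017]
orientation: [3.138, -0.109, 0.005]
contact_force: [-0.3, 0.4, 0.2]
grip_width: 0.0857
gripper_force: 0.0
```

Emit:
apply_moves(rows=[[0, 0, 0, 0, 0, 0], [0, 0, 0, 0, 0, 0], [0, 0, 0, 0, 0, 0], [0, 0, 0, 0, 0, 0]], claw=0, newtons=30)

```text
clock: 15.58
tcp_pos: [0.4795, -0.0446, 0.0174]
orientation: [3.137, -0.109, 0.004]
contact_force: [-5.0, 0.1, 9.2]
grip_width: 0.063
gripper_force: 31.0
```

Run:
```python
from h import *
log()
f=r.grab_frame('scene');cv2.imwrite('pics/b.png',cv2.resize(f['pixels'][120:280,180:400,::-1],None,fx=3,fy=3,interpolation=cv2.INTER_CUBIC))
```

```text
[ 0.4795 -0.0446  0.0174] [ 0.206  0.513 -0.297  2.147  0.3    0.518 -1.957] [ 3.137 -0.109  0.004]
```

View pics/b.png

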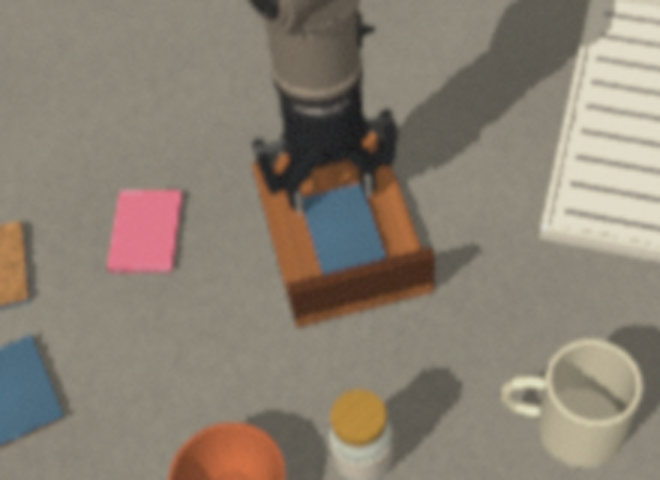

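```bash
cat >> h.py <<'E'
FX=np.array([.588,-.053,.018]);FA=-4.
def tcpB(d,h,al,tau,L=.015,fx=None,lat=0.):
    """TCP pose so that tile's B edge is d before fence, h above board (mm), tile angle al, tool tilt tau, grip L from B"""
    a,t=np.radians([al,tau]);e=np.radians(FA);X=np.array([np.cos(e),np.sin(e),0]);Y=np.array([-X[1],X[0],0]);Z=np.array([0,0,1])
    p=(FX if fx is None else fx)-d/1000*X+lat/1000*Y+h/1000*Z+L*(np.cos(a)*X+np.sin(a)*Z)+.0045*(-np.sin(a)*X+np.cos(a)*Z)+.005*(np.sin(t)*X-np.cos(t)*Z)
    return list(p),ori(FA-90,tau)
E
python3 - <<'E'
from h import *
T=tcpB
plan([[T(120,20,0,0),T(115,60,0,0),T(100,62,0,0),T(82,62,0,0),T(82,62,0,0)],
[T(82,40,12,12),T(79,33,12,12),T(76,26,18,12),T(72,15,26,12),T(72,15,26,12)],
[T(68,9,31,12),T(64,4,36,12),T(57,3,40,13),T(50,2,44,14),T(45,2,47,15)],
[T(40,2,50,15),T(35,2,54,15),T(30,2,58,15),T(30,2,58,15),T(30,2,58,15)]])
E
```

```text
[[0.015, 0.003, -0.081, 0.002, -0.002, 0.0], [0.036, 0.004, -0.241, 0.002, -0.002, 0.0], [0.096, 0.004, -0.248, 0.002, -0.002, 0.0], [0.168, 0.004, -0.248, 0.002, -0.002, 0.0], [0.168, 0.004, -0.248, 0.002, -0.002, 0.0]]
[[-0.001, 0.0, 0.075, 0.0, 0.134, 0.0], [0.011, 0.0, 0.103, 0.0, 0.134, 0.0], [0.019, 0.0, 0.126, 0.0, 0.134, 0.0], [0.03, 0.0, 0.163, 0.0, 0.134, 0.0], [0.03, 0.0, 0.163, 0.0, 0.134, 0.0]]
[[0.008, 0.0, 0.022, 0.0, 0.0, 0.0], [0.016, 0.0, 0.041, 0.0, 0.0, 0.0], [0.04, 0.0, 0.047, 0.0, 0.011, 0.0], [0.063, 0.0, 0.054, 0.0, 0.022, 0.0], [0.081, 0.0, 0.056, 0.0, 0.033, 0.0]]
[[0.017, 0.0, 0.003, 0.0, 0.0, 0.0], [0.032, 0.0, 0.006, 0.0, 0.0, 0.0], [0.048, 0.0, 0.008, 0.0, 0.0, 0.0], [0.048, 0.0, 0.008, 0.0, 0.0, 0.0], [0.048, 0.0, 0.008, 0.0, 0.0, 0.0]]
```

Emit:
apply_moves(rows=[[0.015, 0.003, -0.081, 0, 0, 0], [0.036, 0.004, -0.241, 0, 0, 0], [0.096, 0.004, -0.248, 0, 0, 0], [0.168, 0.004, -0.248, 0, 0, 0], [0.168, 0.004, -0.248, 0, 0, 0]])

```text
clock: 16.25
tcp_pos: [0.5227, -0.0483, 0.0785]
orientation: [3.138, -0.109, 0.007]
contact_force: [-1.4, 0.3, -0.8]
grip_width: 0.0622
gripper_force: 33.5
```

Emit:
apply_moves(rows=[[-0.001, 0, 0.075, 0, 0.134, 0], [0.011, 0, 0.103, 0, 0.134, 0], [0.019, 0, 0.126, 0, 0.134, 0], [0.03, 0, 0.163, 0, 0.134, 0], [0.03, 0, 0.163, 0, 0.134, 0]])

```text
clock: 16.88
tcp_pos: [0.5289, -0.0489, 0.0376]
orientation: [3.113, -0.107, 0.332]
contact_force: [-3.4, -0.1, 1.6]
grip_width: 0.0624
gripper_force: 33.9
```

Run:
```python
from h import *
log()
f=r.grab_frame('scene');cv2.imwrite('pics/c.png',cv2.resize(f['pixels'][140:250,230:370,::-1],None,fx=4,fy=4,interpolation=cv2.INTER_CUBIC))
```

```text
[ 0.5289 -0.0489  0.0376] [ 0.142  0.46  -0.219  2.19   0.407  0.313 -2.06 ] [ 3.113 -0.107  0.332]
```

View pics/c.png

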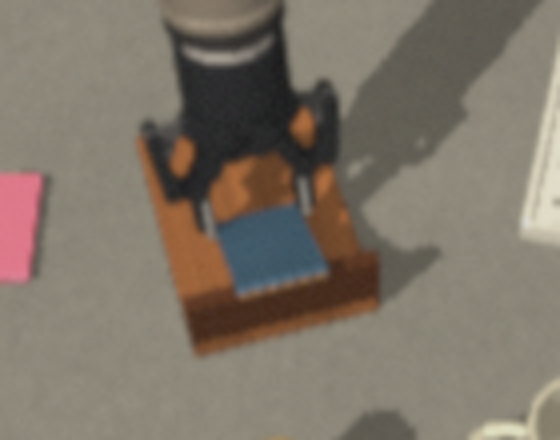

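Emit:
apply_moves(rows=[[0.008, 0, 0.022, 0, 0, 0], [0.016, 0, 0.041, 0, 0, 0], [0.04, 0, 0.047, 0, 0.011, 0], [0.063, 0, 0.054, 0, 0.022, 0], [0.081, 0, 0.056, 0, 0.033, 0]])

```text
clock: 17.55
tcp_pos: [0.5511, -0.0506, 0.0287]
orientation: [3.101, -0.107, 0.415]
contact_force: [-5.1, 0.6, 0.3]
grip_width: 0.0623
gripper_force: 32.8
```

Emit:
apply_moves(rows=[[0.017, 0, 0.003, 0, 0, 0], [0.032, 0, 0.006, 0, 0, 0], [0.048, 0, 0.008, 0, 0, 0], [0.048, 0, 0.008, 0, 0, 0], [0.048, 0, 0.008, 0, 0, 0]])

```text
clock: 18.18
tcp_pos: [0.5625, -0.0514, 0.0298]
orientation: [3.101, -0.107, 0.412]
contact_force: [-5.4, 0.1, 0.6]
grip_width: 0.0624
gripper_force: 34.1
```

Run:
```python
from h import *
log()
f=r.grab_frame('scene');cv2.imwrite('pics/d.png',cv2.resize(f['pixels'][140:250,230:370,::-1],None,fx=4,fy=4,interpolation=cv2.INTER_CUBIC))
```

```text
[ 0.5625 -0.0514  0.0298] [ 0.101  0.498 -0.167  2.158  0.451  0.252 -2.099] [ 3.101 -0.107  0.412]
```

View pics/d.png

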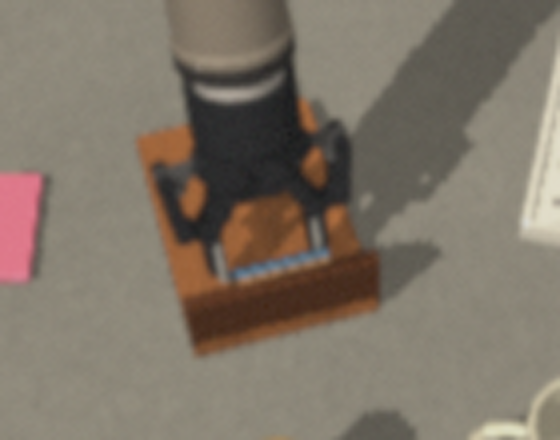

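Run:
```python
from h import *
T=tcpB
plan([[T(26,2,62,15),T(23,2,65,15),T(20,2,68,15),T(20,1.5,68,15),T(20,1,68,15)]],start=T(30,2,58,15))
```

```text
[[0.012, 0.0, 0.002, 0.0, 0.0, 0.0], [0.02, 0.0, 0.004, 0.0, 0.0, 0.0], [0.029, 0.0, 0.006, 0.0, 0.0, 0.0], [0.028, 0.0, 0.008, 0.0, 0.0, 0.0], [0.028, 0.0, 0.01, 0.0, 0.0, 0.0]]
```

Emit:
apply_moves(rows=[[0.012, 0, 0.002, 0, 0, 0], [0.02, 0, 0.004, 0, 0, 0], [0.029, 0, 0.006, 0, 0, 0], [0.029, 0, 0.008, 0, 0, 0], [0.029, 0, 0.01, 0, 0, 0]])

```text
clock: 18.85
tcp_pos: [0.5691, -0.0521, 0.0288]
orientation: [3.101, -0.107, 0.409]
contact_force: [-7.6, 0.6, -0.2]
grip_width: 0.0628
gripper_force: 38.0
```

Emit:
apply_moves(rows=[[0, 0, 0, 0, 0, 0], [0, 0, 0, 0, 0, 0]], claw=1)

```text
clock: 19.1
tcp_pos: [0.5726, -0.0517, 0.0304]
orientation: [3.101, -0.106, 0.419]
contact_force: [-0.5, 0.9, 0.9]
grip_width: 0.0857
gripper_force: 0.0
```

Run:
```python
from h import *
log()
f=r.grab_frame('scene');a=cv2.resize(f['pixels'][140:250,230:370,::-1],None,fx=2.8,fy=2.8,interpolation=cv2.INTER_CUBIC)
f=r.grab_frame('top');b=cv2.resize(f['pixels'][170:280,270:410,::-1],None,fx=2.8,fy=2.8,interpolation=cv2.INTER_CUBIC)
cv2.imwrite('pics/e.png',np.hstack([a,b]))
```

```text
[ 0.5726 -0.0517  0.0304] [ 0.106  0.507 -0.172  2.138  0.449  0.26  -2.094] [ 3.101 -0.106  0.419]
```

View pics/e.png

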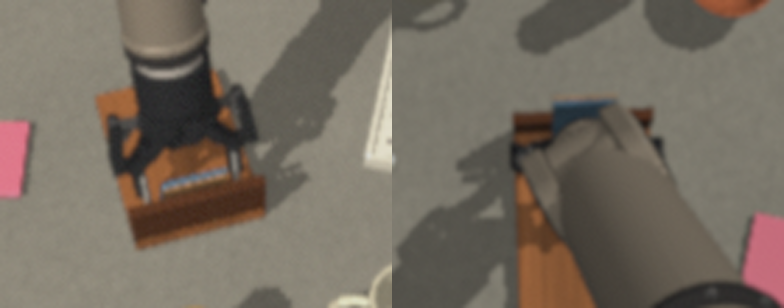

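Run:
```python
from h import *
V=ori(-94);V15=ori(-94,15)
o=r.get_obs();p=o['tcp_pos'];z=Rm(o['orientation'])[:,2]
w=lambda k:(list(p-k*z),V15)
P=lambda x,zz:([x,-.052-(x-.588)*.07,zz],V)
plan([[w(.04),w(.08),w(.12),w(.16),w(.17)],P(.60,.21),[P(.638,.19),P(.638,.15),P(.638,.11),P(.638,.095),P(.638,.095)],
[P(.625,.095),P(.617,.095),P(.609,.095),P(.601,.095),P(.593,.095)],[P(.585,.095),P(.577,.095),P(.569,.095),P(.562,.095),P(.562,.095)]])
```

```text
[[0.0, 0.0, -0.16, 0.001, -0.004, 0.001], [0.0, 0.0, -0.32, 0.001, -0.004, 0.001], [0.0, 0.0, -0.48, 0.001, -0.004, 0.001], [0.0, 0.0, -0.64, 0.001, -0.004, 0.001], [0.0, 0.0, -0.68, 0.001, -0.004, 0.001]]
5 x [0.298, -0.003, 0.014, 0.0, -0.166, 0.0]
[[0.152, 0.0, 0.08, 0.0, 0.0, 0.0], [0.152, 0.0, 0.24, 0.0, 0.0, 0.0], [0.152, 0.0, 0.4, 0.0, 0.0, 0.0], [0.152, 0.0, 0.46, 0.0, 0.0, 0.0], [0.152, 0.0, 0.46, 0.0, 0.0, 0.0]]
[[-0.052, 0.0, 0.0, 0.0, 0.0, 0.0], [-0.084, 0.0, 0.0, 0.0, 0.0, 0.0], [-0.116, 0.0, 0.0, 0.0, 0.0, 0.0], [-0.148, 0.0, 0.0, 0.0, 0.0, 0.0], [-0.18, 0.001, 0.0, 0.0, 0.0, 0.0]]
[[-0.032, 0.0, 0.0, 0.0, 0.0, 0.0], [-0.065, 0.0, 0.0, 0.0, 0.0, 0.0], [-0.097, 0.0, 0.0, 0.0, 0.0, 0.0], [-0.125, 0.0, 0.0, 0.0, 0.0, 0.0], [-0.125, 0.0, 0.0, 0.0, 0.0, 0.0]]
```

Emit:
apply_moves(rows=[[0, 0, -0.16, 0, 0, 0], [0, 0, -0.32, 0, 0, 0], [0, 0, -0.48, 0, 0, 0], [0, 0, -0.64, 0, 0, 0], [0, 0, -0.68, 0, 0, 0]])

```text
clock: 19.82
tcp_pos: [0.5277, -0.0486, 0.1966]
orientation: [3.099, -0.107, 0.422]
contact_force: [1.2, 0.6, -0.3]
grip_width: 0.0856
gripper_force: 0.0
```

Emit:
apply_moves(rows=[[0.298, -0.003, 0.014, 0, -0.166, 0], [0.298, -0.003, 0.014, 0, -0.166, 0], [0.298, -0.003, 0.014, 0, -0.166, 0], [0.298, -0.003, 0.014, 0, -0.166, 0], [0.298, -0.003, 0.014, 0, -0.166, 0]], claw=0)

```text
clock: 20.45
tcp_pos: [0.5979, -0.0527, 0.2093]
orientation: [3.137, -0.108, 0.006]
contact_force: [0.0, 0.4, -0.4]
grip_width: -0.0002
gripper_force: 0.0
```

Emit:
apply_moves(rows=[[0.152, 0, 0.08, 0, 0, 0], [0.152, 0, 0.24, 0, 0, 0], [0.152, 0, 0.4, 0, 0, 0], [0.152, 0, 0.46, 0, 0, 0], [0.152, 0, 0.46, 0, 0, 0]])

```text
clock: 21.08
tcp_pos: [0.6368, -0.0556, 0.0948]
orientation: [3.137, -0.108, 0.005]
contact_force: [0.6, -0.3, 0.5]
grip_width: 0.0001
gripper_force: 0.0
```

Emit:
apply_moves(rows=[[-0.052, 0, 0, 0, 0, 0], [-0.084, 0, 0, 0, 0, 0], [-0.116, 0, 0, 0, 0, 0], [-0.148, 0, 0, 0, 0, 0], [-0.18, 0, 0, 0, 0, 0]])

```text
clock: 21.7
tcp_pos: [0.5921, -0.0525, 0.0949]
orientation: [3.137, -0.108, 0.008]
contact_force: [0.0, -0.1, 0.1]
grip_width: -0.0002
gripper_force: 0.0
```

Emit:
apply_moves(rows=[[-0.032, 0, 0, 0, 0, 0], [-0.065, 0, 0, 0, 0, 0], [-0.097, 0, 0, 0, 0, 0], [-0.125, 0, 0, 0, 0, 0], [-0.125, 0, 0, 0, 0, 0]])

```text
clock: 22.32
tcp_pos: [0.5609, -0.0504, 0.0946]
orientation: [3.137, -0.108, 0.007]
contact_force: [0.1, 0.2, -0.6]
grip_width: -0.0
gripper_force: 0.0
```

Run:
```python
from h import *
log()
f=r.grab_frame('scene');a=cv2.resize(f['pixels'][140:250,230:370,::-1],None,fx=2.8,fy=2.8,interpolation=cv2.INTER_CUBIC)
f=r.grab_frame('top');b=cv2.resize(f['pixels'][170:280,270:410,::-1],None,fx=2.8,fy=2.8,interpolation=cv2.INTER_CUBIC)
cv2.imwrite('pics/f.png',np.hstack([a,b]))
```

```text
[ 0.5609 -0.0504  0.0946] [ 0.262  0.488 -0.362  1.925  0.245  0.768 -1.879] [ 3.137 -0.108  0.007]
```

View pics/f.png

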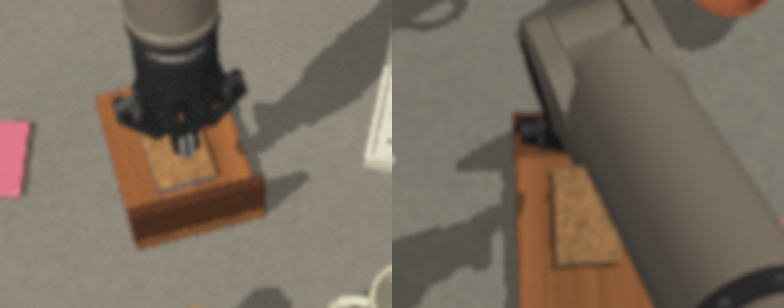

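Emit:
apply_moves(rows=[[0, -0.2, -0.3, 0, 0, 0], [0, -0.45, -0.5, 0, 0, 0], [0, -0.7, -0.5, 0, 0, 0], [0, -0.9, -0.5, 0, 0, 0], [0, -0.9, -0.5, 0, 0, 0]], claw=1)

```text
clock: 23.05
tcp_pos: [0.5763, 0.18, 0.2205]
orientation: [-3.139, 0.1, -0.01]
contact_force: [-0.7, -0.7, -1.3]
grip_width: 0.0849
gripper_force: 0.0
```

Run:
```python
from h import *
log()
f=r.grab_frame('top')
for t in tiles(f,.027): print(*t)
print([ (round(d['conf'],2),pix2w(f,d['point'],.018).round(3)) for d in r.landmark_of(f,'fence')])
f=r.grab_frame('scene')
for t in tiles(f,.027): print(*t)
```

```text
[0.5763 0.18   0.2205] [-0.056  0.406 -0.458  1.724  0.205  1.052 -2.217] [-3.139  0.1   -0.01 ]
0.64 [ 719.8 -413.2   95.7   62.4  -43.8] [ 86. 178. 133.]
0.62 [ 430.4 -228.9   93.3   62.9  -20. ] [175. 114. 198.]
0.61 [ 562.4 -379.9   93.7   64.1    9. ] [102.  98. 112.]
0.61 [ 419.4 -377.8   91.3   64.4   -6.2] [ 15. 131. 147.]
0.59 [501.  -48.4  96.1  63.7  -3.3] [ 15. 131. 147.]
[(0.64, array([[ 0.593, -0.054,  0.018]])), (0.48, array([[0.486, 0.3  , 0.018]]))]
0.97 [ 455.8 -229.5   93.4   64.2  -21. ] [175. 116. 221.]
0.85 [ 444.3 -378.1   97.8   63.4   -7.8] [ 15.  136.  168.5]
0.84 [512.3 -46.8 103.3  67.1  -3.5] [ 15. 137. 168.]
0.71 [ 585.5 -381.8   97.6   62.8    7.3] [102.  96. 127.]
0.6 [ 742.4 -411.5   96.    67.5  -44.3] [ 86. 195. 147.]
0.43 [776.9  97.1 115.4 109.8 -71.9] [ 22.   49.  175.5]
```

```bash
cat >> h.py <<'E'
D0=np.array([.480,.300]);dx=np.array([.565,.825]);dy=np.array([-.825,.565])
def slot(y): return list(D0+.003*dx+y*dy)
def pick(q,yaw,z,approach=[]):
    O=ori(yaw);P=lambda h:(list(q)+[h],O)
    plan(approach+[P(z+.11),[P(z+.06),P(z+.025),P(z+.008),P(z),P(z)]])
    return (np.array(list(q)+[z]),O)
def place(st,way,s,yaw,z=.010):
    """from grasp pose st lift, go via way to slot s and lower"""
    O=ori(yaw);P=lambda h:(list(s)+[h],O);p=st[0];L=lambda h:([p[0],p[1],p[2]+h],st[1])
    print('place');plan([[L(.02),L(.07),L(.12),L(.13),L(.13)]]+way+[P(.12),[P(.07),P(.035),P(.018),P(z),P(z)]],start=st)
E
python3 - <<'E'
from h import *
st=pick([.502,-.048],-93.3,.015)
place(st,[([.54,.12,.15],ori(-65))],slot(-.1),-34.4)
E
```

```text
5 x [-0.237, 0.9, 0.377, 0.002, -0.003, -0.008]
[[0.0, 0.0, 0.2, 0.0, 0.0, 0.0], [0.0, 0.0, 0.34, 0.0, 0.0, 0.0], [0.0, 0.0, 0.408, 0.0, 0.0, 0.0], [0.0, 0.0, 0.44, 0.0, 0.0, 0.0], [0.0, 0.0, 0.44, 0.0, 0.0, 0.0]]
place
[[0.0, 0.0, -0.08, 0.0, 0.0, 0.0], [0.0, 0.0, -0.28, 0.0, 0.0, 0.0], [0.0, 0.0, -0.48, 0.0, 0.0, 0.0], [0.0, 0.0, -0.52, 0.0, 0.0, 0.0], [0.0, 0.0, -0.52, 0.0, 0.0, 0.0]]
5 x [0.113, -0.68, -0.02, 0.0, 0.0, -0.314]
5 x [0.3, -0.416, 0.12, 0.0, 0.0, -0.34]
[[0.0, 0.0, 0.2, 0.0, 0.0, 0.0], [0.0, 0.0, 0.34, 0.0, 0.0, 0.0], [0.0, 0.0, 0.408, 0.0, 0.0, 0.0], [0.0, 0.0, 0.44, 0.0, 0.0, 0.0], [0.0, 0.0, 0.44, 0.0, 0.0, 0.0]]
```

Emit:
apply_moves(rows=[[-0.237, 0.9, 0.377, 0, 0, -0.008], [-0.237, 0.9, 0.377, 0, 0, -0.008], [-0.237, 0.9, 0.377, 0, 0, -0.008], [-0.237, 0.9, 0.377, 0, 0, -0.008], [-0.237, 0.9, 0.377, 0, 0, -0.008]])

```text
clock: 23.92
tcp_pos: [0.4982, -0.0538, 0.1229]
orientation: [3.134, -0.106, -0.002]
contact_force: [0.1, 0.2, 0.7]
grip_width: 0.0854
gripper_force: 0.0
```

Emit:
apply_moves(rows=[[0, 0, 0.2, 0, 0, 0], [0, 0, 0.34, 0, 0, 0], [0, 0, 0.408, 0, 0, 0], [0, 0, 0.44, 0, 0, 0], [0, 0, 0.44, 0, 0, 0]])

```text
clock: 24.55
tcp_pos: [0.5032, -0.0464, 0.0155]
orientation: [3.138, -0.089, 0.008]
contact_force: [0.0, -1.1, 0.5]
grip_width: 0.0853
gripper_force: 0.0
```

Emit:
apply_moves(rows=[[0, 0, 0, 0, 0, 0], [0, 0, 0, 0, 0, 0], [0, 0, 0, 0, 0, 0], [0, 0, 0, 0, 0, 0]], claw=0, newtons=60)

```text
clock: 25.05
tcp_pos: [0.5036, -0.0464, 0.0167]
orientation: [3.138, -0.089, 0.011]
contact_force: [-2.7, 1.7, 9.6]
grip_width: 0.0615
gripper_force: 62.9
```

Emit:
apply_moves(rows=[[0, 0, -0.08, 0, 0, 0], [0, 0, -0.28, 0, 0, 0], [0, 0, -0.48, 0, 0, 0], [0, 0, -0.52, 0, 0, 0], [0, 0, -0.52, 0, 0, 0]])

```text
clock: 25.68
tcp_pos: [0.5023, -0.0463, 0.1457]
orientation: [3.138, -0.089, 0.01]
contact_force: [-0.9, 0.2, -1.2]
grip_width: 0.0614
gripper_force: 66.3
```

Emit:
apply_moves(rows=[[0.113, -0.68, -0.02, 0, 0, -0.314], [0.113, -0.68, -0.02, 0, 0, -0.314], [0.113, -0.68, -0.02, 0, 0, -0.314], [0.113, -0.68, -0.02, 0, 0, -0.314], [0.113, -0.68, -0.02, 0, 0, -0.314]])

```text
clock: 26.3
tcp_pos: [0.5387, 0.121, 0.1481]
orientation: [3.063, 0.679, 0.001]
contact_force: [0.4, -0.3, -1.7]
grip_width: 0.0614
gripper_force: 66.3
```

Emit:
apply_moves(rows=[[0.3, -0.416, 0.12, 0, 0, -0.34], [0.3, -0.416, 0.12, 0, 0, -0.34], [0.3, -0.416, 0.12, 0, 0, -0.34], [0.3, -0.416, 0.12, 0, 0, -0.34], [0.3, -0.416, 0.12, 0, 0, -0.34]])

```text
clock: 26.92
tcp_pos: [0.5643, 0.2451, 0.1191]
orientation: [2.778, 1.454, 0.002]
contact_force: [-0.3, -0.4, -0.6]
grip_width: 0.0615
gripper_force: 66.3
```

Emit:
apply_moves(rows=[[0, 0, 0.2, 0, 0, 0], [0, 0, 0.34, 0, 0, 0], [0, 0, 0.408, 0, 0, 0], [0, 0, 0.436, 0, 0, 0], [0, 0, 0.436, 0, 0, 0]])

```text
clock: 27.55
tcp_pos: [0.5651, 0.2477, 0.0114]
orientation: [2.775, 1.462, 0.006]
contact_force: [-1.0, -0.6, 0.2]
grip_width: 0.0617
gripper_force: 66.2
```

Emit:
apply_moves(rows=[[0, 0, 0, 0, 0, 0], [0, 0, 0, 0, 0, 0], [0, 0, -0.1, 0, 0, 0], [0, 0, -0.3, 0, 0, 0], [0, 0, -0.6, 0, 0, 0]], claw=1)

```text
clock: 28.18
tcp_pos: [0.5632, 0.2476, 0.1492]
orientation: [2.775, 1.464, 0.002]
contact_force: [1.5, -0.3, -0.2]
grip_width: 0.0854
gripper_force: 0.0
```

Run:
```python
from h import *
log()
f=r.grab_frame('top')
for t in tiles(f): print(*t)
a=np.radians(8);d=np.array([np.cos(a),np.sin(a)])
q=np.array([.566,-.385])-.033*d;print(q)
st=pick(q,-82,-.004,[([.57,.05,.2],ori(-60)),([.56,-.18,.2],ori(-75))])
p=st[0];L=lambda h:([p[0],p[1],p[2]+h],st[1]);T=tcpB
print('place');plan([[L(.02),L(.07),L(.12),L(.14),L(.14)],([.53,-.2,.14],ori(-90)),[T(125,72,0,0)]*5,[T(100,64,0,0),T(82,62,0,0),T(82,62,0,0)]],start=st)
```

```text
[0.5632 0.2476 0.1492] [-0.026  0.553 -0.671  1.746  0.408  0.985 -1.454] [2.775e+00 1.464e+00 2.000e-03]
0.97 [ 419.4 -383.    92.7   61.9   -9.6] [ 15. 131. 149.]
0.9 [ 726.  -416.4  101.4   65.3  -43.5] [ 86. 177. 134.]
0.56 [ 431.7 -231.3  100.    65.9  -20.4] [175. 114. 199.]
[ 0.53332115 -0.38959271]
5 x [-0.656, 0.464, -0.178, 0.005, -0.009, 0.285]
5 x [-0.494, 0.777, 0.0, 0.0, 0.0, 0.166]
5 x [-0.321, 0.782, 0.376, 0.0, 0.0, 0.078]
[[0.0, 0.0, 0.2, 0.0, 0.0, 0.0], [0.0, 0.0, 0.34, 0.0, 0.0, 0.0], [0.0, 0.0, 0.408, 0.0, 0.0, 0.0], [0.0, 0.0, 0.44, 0.0, 0.0, 0.0], [0.0, 0.0, 0.44, 0.0, 0.0, 0.0]]
place
[[0.0, 0.0, -0.08, 0.0, 0.0, 0.0], [0.0, 0.0, -0.28, 0.0, 0.0, 0.0], [0.0, 0.0, -0.48, 0.0, 0.0, 0.0], [0.0, 0.0, -0.56, 0.0, 0.0, 0.0], [0.0, 0.0, -0.56, 0.0, 0.0, 0.0]]
5 x [0.092, -0.753, -0.016, 0.0, 0.0, 0.089]
5 x [-0.207, -0.619, 0.202, 0.0, 0.0, 0.044]
[[0.1, 0.0, 0.032, 0.0, 0.0, 0.0], [0.172, 0.001, 0.04, 0.0, 0.0, 0.0], [0.172, 0.001, 0.04, 0.0, 0.0, 0.0]]
```

```bash
cat >> h.py <<'E'
def blue(f,z=.009):
    hsv=cv2.cvtColor(f['pixels'],cv2.COLOR_RGB2HSV)
    m=((abs(hsv[...,0].astype(int)-102)<8)&(hsv[...,1]>75)).astype(np.uint8);m=cv2.morphologyEx(m,cv2.MORPH_OPEN,np.ones((3,3)))
    n,l,s,c=cv2.connectedComponentsWithStats(m)
    return [(int(s[i,4]),rect(f,l==i,z)) for i in range(1,n) if s[i,4]>100]
E
python3 - <<'E'
from h import *
f=r.grab_frame('top');print(blue(f));save(f,'g')
f=r.grab_frame('scene');print(blue(f))
for t in tiles(f): print(*t)
E
```

```text
[(639, array([ 565.7, -385. ,   90.7,   60.3,    7. ]))]
[(646, array([ 572. , -383.8,   90.8,   60.2,    8. ]))]
0.71 [ 574.7 -384.3   99.5   64.9    7. ] [102.  96. 126.]
0.69 [ 433.1 -382.3  103.6   66.2   -6.7] [ 15. 136. 167.]
0.69 [ 735.4 -415.3   95.6   69.1  -44.6] [ 86. 194. 146.]
0.61 [ 441.9 -231.5   95.5   64.   -20.6] [175. 116. 221.]
0.59 [565.9 253.2  95.9  70.4  54.9] [ 15. 136. 169.]
```

Emit:
apply_moves(rows=[[-0.656, 0.464, -0.178, 0, 0, 0.285], [-0.656, 0.464, -0.178, 0, 0, 0.285], [-0.656, 0.464, -0.178, 0, 0, 0.285], [-0.656, 0.464, -0.178, 0, 0, 0.285], [-0.656, 0.464, -0.178, 0, 0, 0.285]])

```text
clock: 29.05
tcp_pos: [0.5664, 0.0459, 0.1922]
orientation: [3.032, 0.808, 0.003]
contact_force: [-0.0, 1.6, 0.3]
grip_width: 0.0854
gripper_force: 0.0
```

Emit:
apply_moves(rows=[[-0.494, 0.777, 0, 0, 0, 0.166], [-0.494, 0.777, 0, 0, 0, 0.166], [-0.494, 0.777, 0, 0, 0, 0.166], [-0.494, 0.777, 0, 0, 0, 0.166], [-0.494, 0.777, 0, 0, 0, 0.166]])

```text
clock: 29.68
tcp_pos: [0.5564, -0.1847, 0.1921]
orientation: [3.113, 0.406, 0.003]
contact_force: [-0.0, -0.3, -0.1]
grip_width: 0.0858
gripper_force: 0.0
```

Emit:
apply_moves(rows=[[-0.321, 0.782, 0.376, 0, 0, 0.078], [-0.321, 0.782, 0.376, 0, 0, 0.078], [-0.321, 0.782, 0.376, 0, 0, 0.078], [-0.321, 0.782, 0.376, 0, 0, 0.078], [-0.321, 0.782, 0.376, 0, 0, 0.078]])

```text
clock: 30.3
tcp_pos: [0.5293, -0.393, 0.0969]
orientation: [3.134, 0.216, 0.002]
contact_force: [-0.5, 0.1, -0.1]
grip_width: 0.0856
gripper_force: 0.0
```

Emit:
apply_moves(rows=[[0, 0, 0.2, 0, 0, 0], [0, 0, 0.34, 0, 0, 0], [0, 0, 0.408, 0, 0, 0], [0, 0, 0.44, 0, 0, 0], [0, 0, 0.44, 0, 0, 0]])

```text
clock: 30.92
tcp_pos: [0.5331, -0.3894, -0.0048]
orientation: [3.132, 0.223, 0.008]
contact_force: [-12.7, 11.2, 32.9]
grip_width: 0.0852
gripper_force: 16.7
```

Emit:
apply_moves(rows=[[0, 0, 0, 0, 0, 0], [0, 0, 0, 0, 0, 0], [0, 0, 0, 0, 0, 0], [0, 0, 0, 0, 0, 0]], claw=0, newtons=40)

```text
clock: 31.42
tcp_pos: [0.537, -0.4125, 0.0061]
orientation: [3.101, 0.203, 0.03]
contact_force: [-17.7, -20.5, 68.7]
grip_width: 0.0351
gripper_force: 46.4
```

Emit:
apply_moves(rows=[[0, 0, -0.08, 0, 0, 0], [0, 0, -0.28, 0, 0, 0], [0, 0, -0.48, 0, 0, 0], [0, 0, -0.56, 0, 0, 0], [0, 0, -0.56, 0, 0, 0]])

```text
clock: 32.05
tcp_pos: [0.5321, -0.3916, 0.1317]
orientation: [3.13, 0.222, 0.011]
contact_force: [-0.4, -0.4, -0.4]
grip_width: -0.0003
gripper_force: 0.0
```

Emit:
apply_moves(rows=[[0.092, -0.753, -0.016, 0, 0, 0.089], [0.092, -0.753, -0.016, 0, 0, 0.089], [0.092, -0.753, -0.016, 0, 0, 0.089], [0.092, -0.753, -0.016, 0, 0, 0.089], [0.092, -0.753, -0.016, 0, 0, 0.089]])

```text
clock: 32.67
tcp_pos: [0.5261, -0.2026, 0.1321]
orientation: [3.14, 0.002, 0.003]
contact_force: [-0.1, 0.1, 0.5]
grip_width: -0.0001
gripper_force: 0.0
```

Emit:
apply_moves(rows=[[-0.207, -0.619, 0.202, 0, 0, 0.044], [-0.207, -0.619, 0.202, 0, 0, 0.044], [-0.207, -0.619, 0.202, 0, 0, 0.044], [-0.207, -0.619, 0.202, 0, 0, 0.044], [-0.207, -0.619, 0.202, 0, 0, 0.044]])

```text
clock: 33.3
tcp_pos: [0.4757, -0.0501, 0.0821]
orientation: [3.137, -0.112, 0.007]
contact_force: [0.1, -0.4, -0.3]
grip_width: 0.0003
gripper_force: 0.0
```

Run:
```python
from h import *
log()
f=r.grab_frame('scene');a=cv2.resize(f['pixels'][140:250,210:370,::-1],None,fx=2.5,fy=2.5,interpolation=cv2.INTER_CUBIC)
print(blue(f,.1))
f=r.grab_frame('top');b=cv2.resize(f['pixels'][170:280,250:410,::-1],None,fx=2.5,fy=2.5,interpolation=cv2.INTER_CUBIC)
print(blue(f,.1))
cv2.imwrite('pics/h.png',np.hstack([a,b]))
```

```text
[ 0.4757 -0.0501  0.0821] [ 0.296  0.397 -0.386  2.124  0.246  0.658 -1.9  ] [ 3.137 -0.112  0.007]
[(678, array([ 643.7, -393.9,   82.1,   54.3,    8.9]))]
[(636, array([ 566.6, -388.9,   84.4,   55.9,    8.1]))]
```

View pics/h.png

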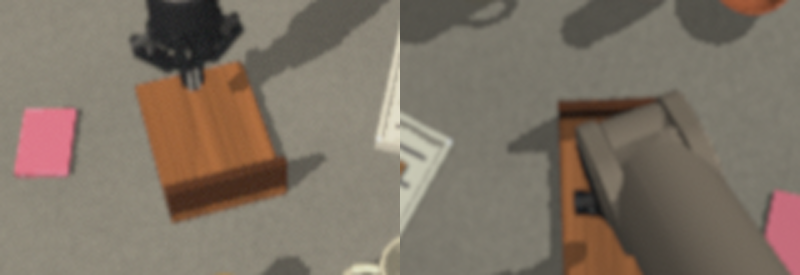

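The grasp missed and the hand holds nothing. The tile is still on the counter, so I'll locate it again before acting.

Run:
```python
from h import *
for n in('top','scene'):
    f=r.grab_frame(n);print(n,blue(f))
    for t in tiles(f): print(*t)
cv2.imwrite('pics/i.png',f['pixels'][100:380,0:400,::-1].repeat(2,0).repeat(2,1)[:560])
```

```text
top [(640, array([ 584.3, -418.2,   91.3,   59.8,    8.6]))]
0.89 [ 419.5 -381.6   95.2   68.3   -6.2] [ 15. 131. 145.]
0.79 [ 725.2 -415.9   99.2   63.8  -44. ] [ 86. 178. 132.]
0.76 [563.7 249.3  99.2  66.5  54.9] [ 15. 131. 146.]
0.68 [ 432.6 -232.1   98.9   64.4  -19.2] [175. 114. 196.]
0.58 [ 582.6 -417.9   97.3   66.     8.6] [102.  97. 112.]
scene [(679, array([ 590.6, -416.6,   91.2,   60.8,    8.9]))]
0.89 [ 734.6 -416.3   95.8   65.3  -44. ] [ 86. 195. 147.]
0.81 [ 592.8 -417.3   99.6   63.8    8.8] [102.  96. 127.]
0.74 [565.3 251.5  97.2  69.4  55.1] [ 15. 135. 170.]
0.71 [ 442.4 -230.    95.8   66.9  -20.4] [175. 116. 221.]
0.68 [ 432.  -381.5  100.5   63.2   -5.5] [ 15. 136. 168.]
```

View pics/i.png

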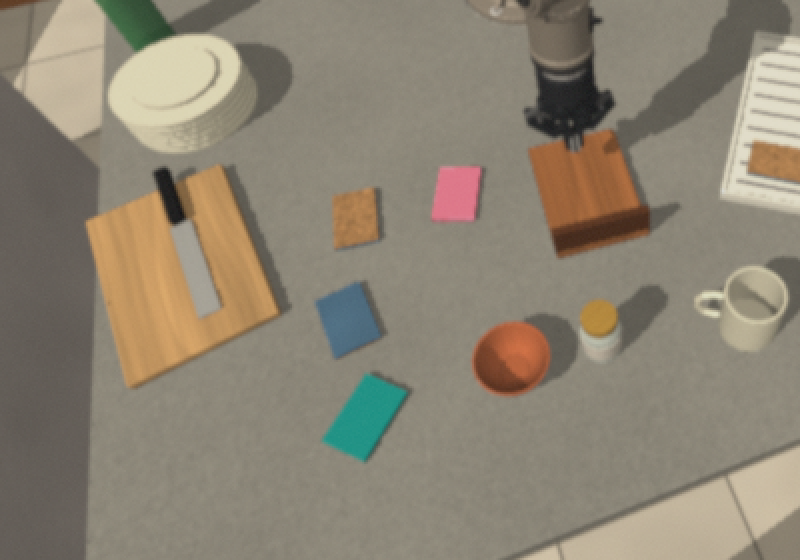

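Run:
```python
from h import *
a=np.radians(8.7);d=np.array([np.cos(a),np.sin(a)])
q=np.array([.585,-.418])-.033*d;print(q)
pick(q,-81.3,-.004,[([.53,-.22,.18],ori(-90))])
```

```text
[ 0.5523797  -0.42299161]
5 x [0.267, 0.667, -0.387, 0.002, -0.003, -0.045]
5 x [0.09, 0.812, 0.296, 0.0, 0.0, -0.097]
[[0.0, 0.0, 0.2, 0.0, 0.0, 0.0], [0.0, 0.0, 0.34, 0.0, 0.0, 0.0], [-0.001, 0.0, 0.408, 0.0, 0.0, 0.0], [-0.001, 0.0, 0.44, 0.0, 0.0, 0.0], [-0.001, 0.0, 0.44, 0.0, 0.0, 0.0]]
```

Emit:
apply_moves(rows=[[0.267, 0.667, -0.387, 0, 0, -0.045], [0.267, 0.667, -0.387, 0, 0, -0.045], [0.267, 0.667, -0.387, 0, 0, -0.045], [0.267, 0.667, -0.387, 0, 0, -0.045], [0.267, 0.667, -0.387, 0, 0, -0.045]], claw=1)

```text
clock: 34.22
tcp_pos: [0.53, -0.22, 0.1801]
orientation: [3.139, -0.001, 0.008]
contact_force: [-0.4, 1.2, -0.6]
grip_width: 0.0852
gripper_force: 0.0
```

Emit:
apply_moves(rows=[[0.09, 0.812, 0.296, 0, 0, -0.097], [0.09, 0.812, 0.296, 0, 0, -0.097], [0.09, 0.812, 0.296, 0, 0, -0.097], [0.09, 0.812, 0.296, 0, 0, -0.097], [0.09, 0.812, 0.296, 0, 0, -0.097]])

```text
clock: 34.85
tcp_pos: [0.5516, -0.4219, 0.1036]
orientation: [3.132, 0.239, 0.002]
contact_force: [-0.5, 0.5, 0.6]
grip_width: 0.0852
gripper_force: 0.0
```

Run:
```python
from h import *
log()
f=r.grab_frame('scene');print(blue(f))
```

```text
[ 0.5516 -0.4219  0.1036] [ 0.785  0.656 -0.328  1.588  0.245  0.937 -1.043] [3.132e+00 2.390e-01 2.000e-03]
[(679, array([ 590.6, -416.4,   91.1,   60.4,    8.7]))]
```

Emit:
apply_moves(rows=[[0, 0, 0.2, 0, 0, 0], [0, 0, 0.34, 0, 0, 0], [0, 0, 0.39, 0, 0, 0], [0, 0, 0.42, 0, 0, 0], [0, 0, 0.43, 0, 0, 0]])

```text
clock: 35.52
tcp_pos: [0.5546, -0.4221, 0.0001]
orientation: [3.129, 0.242, 0.009]
contact_force: [1.0, -0.4, -0.2]
grip_width: 0.0856
gripper_force: 0.0
```

Emit:
apply_moves(rows=[[0, 0, 0, 0, 0, 0], [0, 0, 0, 0, 0, 0], [0, 0, 0, 0, 0, 0], [0, 0, 0, 0, 0, 0]], claw=0, newtons=40)

```text
clock: 36.02
tcp_pos: [0.5544, -0.4229, 0.0006]
orientation: [3.128, 0.241, 0.009]
contact_force: [-2.1, 1.3, 5.8]
grip_width: 0.0622
gripper_force: 42.9
```

Run:
```python
from h import *
o=r.get_obs();st=(o['tcp_pos'],Rm(o['orientation']))
p=st[0];L=lambda h:([p[0],p[1],p[2]+h],st[1]);T=tcpB
print('place');plan([[L(.02),L(.07),L(.12),L(.14),L(.14)],([.53,-.22,.14],ori(-90)),[T(125,72,0,0)]*5,[T(100,64,0,0),T(82,62,0,0),T(82,62,0,0)]],start=st)
```

```text
place
[[0.0, 0.0, -0.08, 0.0, 0.0, 0.0], [0.002, 0.001, -0.28, 0.0, 0.0, 0.0], [0.003, 0.002, -0.48, 0.0, 0.0, 0.0], [0.003, 0.002, -0.56, 0.0, 0.0, 0.0], [0.003, 0.002, -0.56, 0.0, 0.0, 0.0]]
5 x [0.028, -0.817, -0.001, 0.003, -0.004, 0.098]
5 x [-0.207, -0.698, 0.203, 0.0, 0.0, 0.044]
[[0.1, 0.0, 0.032, 0.0, 0.0, 0.0], [0.172, 0.0, 0.039, 0.0, 0.0, 0.0], [0.172, 0.0, 0.039, 0.0, 0.0, 0.0]]
```

Emit:
apply_moves(rows=[[0, 0, -0.08, 0, 0, 0], [0.002, 0, -0.28, 0, 0, 0], [0.003, 0, -0.48, 0, 0, 0], [0.003, 0, -0.56, 0, 0, 0], [0.003, 0, -0.56, 0, 0, 0]])

```text
clock: 36.65
tcp_pos: [0.5544, -0.4225, 0.1409]
orientation: [3.127, 0.241, 0.011]
contact_force: [-0.3, -0.3, -1.3]
grip_width: 0.062
gripper_force: 44.1
```

Emit:
apply_moves(rows=[[0.028, -0.817, 0, 0, 0, 0.098], [0.028, -0.817, 0, 0, 0, 0.098], [0.028, -0.817, 0, 0, 0, 0.098], [0.028, -0.817, 0, 0, 0, 0.098], [0.028, -0.817, 0, 0, 0, 0.098]])

```text
clock: 37.28
tcp_pos: [0.5285, -0.218, 0.1371]
orientation: [3.14, 0.004, 0.003]
contact_force: [0.4, -1.1, -0.3]
grip_width: 0.0616
gripper_force: 44.2
```

Emit:
apply_moves(rows=[[-0.207, -0.698, 0.203, 0, 0, 0.044], [-0.207, -0.698, 0.203, 0, 0, 0.044], [-0.207, -0.698, 0.203, 0, 0, 0.044], [-0.207, -0.698, 0.203, 0, 0, 0.044], [-0.207, -0.698, 0.203, 0, 0, 0.044]])

```text
clock: 37.9
tcp_pos: [0.4784, -0.0466, 0.0866]
orientation: [3.137, -0.112, 0.007]
contact_force: [0.5, -0.5, -0.7]
grip_width: 0.062
gripper_force: 44.2
```

Run:
```python
from h import *
log()
f=r.grab_frame('scene');print(blue(f,.095))
cv2.imwrite('pics/j.png',cv2.resize(f['pixels'][140:250,210:370,::-1],None,fx=3,fy=3,interpolation=cv2.INTER_CUBIC))
T=tcpB
plan([[T(100,64,0,0),T(82,62,0,0),T(82,62,0,0)],[T(82,40,12,12),T(79,33,12,12),T(76,26,18,12),T(72,15,26,12),T(72,15,26,12)]])
```

```text
[ 0.4784 -0.0466  0.0866] [ 0.285  0.392 -0.381  2.117  0.236  0.669 -1.898] [ 3.137 -0.112  0.007]
[(535, array([515.5, -47.6,  91.8,  59.8,  -5.7]))]
[[0.098, -0.007, 0.022, 0.002, -0.003, -0.002], [0.17, -0.008, 0.03, 0.002, -0.003, -0.002], [0.17, -0.008, 0.03, 0.002, -0.003, -0.002]]
[[-0.001, 0.0, 0.076, 0.0, 0.133, 0.0], [0.011, 0.0, 0.104, 0.0, 0.133, 0.0], [0.019, 0.0, 0.126, 0.0, 0.133, 0.0], [0.03, 0.0, 0.163, 0.0, 0.133, 0.0], [0.03, 0.0, 0.163, 0.0, 0.133, 0.0]]
```

View pics/j.png

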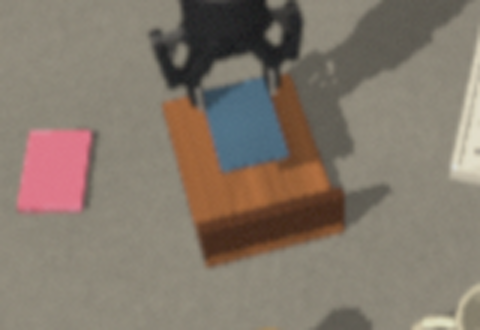

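Emit:
apply_moves(rows=[[0.098, -0.007, 0.022, 0, 0, 0], [0.17, -0.008, 0.03, 0, 0, 0], [0.17, -0.008, 0.03, 0, 0, 0]], newtons=30)

```text
clock: 38.33
tcp_pos: [0.5221, -0.048, 0.0797]
orientation: [3.137, -0.115, 0.01]
contact_force: [-1.6, 0.5, -0.7]
grip_width: 0.0621
gripper_force: 44.2
```

Emit:
apply_moves(rows=[[-0.001, 0, 0.076, 0, 0.134, 0], [0.011, 0, 0.104, 0, 0.134, 0], [0.019, 0, 0.126, 0, 0.134, 0], [0.03, 0, 0.163, 0, 0.134, 0], [0.03, 0, 0.163, 0, 0.134, 0]])

```text
clock: 38.95
tcp_pos: [0.5285, -0.047, 0.0386]
orientation: [3.112, -0.109, 0.335]
contact_force: [-3.3, -1.5, 3.4]
grip_width: 0.062
gripper_force: 42.7
```

Emit:
apply_moves(rows=[[0.008, 0, 0.022, 0, 0, 0], [0.016, 0, 0.041, 0, 0, 0], [0.04, 0, 0.047, 0, 0.011, 0], [0.063, 0, 0.054, 0, 0.022, 0], [0.081, 0, 0.056, 0, 0.033, 0]])

```text
clock: 39.58
tcp_pos: [0.5508, -0.0476, 0.0295]
orientation: [3.101, -0.106, 0.417]
contact_force: [-3.5, 0.5, 1.1]
grip_width: 0.0618
gripper_force: 35.7
```

Emit:
apply_moves(rows=[[0.017, 0, 0.003, 0, 0, 0], [0.032, 0, 0.006, 0, 0, 0], [0.048, 0, 0.008, 0, 0, 0], [0.048, 0, 0.008, 0, 0, 0], [0.048, 0, 0.008, 0, 0, 0]])

```text
clock: 40.2
tcp_pos: [0.563, -0.0487, 0.0309]
orientation: [3.101, -0.107, 0.417]
contact_force: [-3.8, -0.1, 0.5]
grip_width: 0.062
gripper_force: 36.0
```

Emit:
apply_moves(rows=[[0.012, 0, 0.002, 0, 0, 0], [0.02, 0, 0.004, 0, 0, 0], [0.029, 0, 0.006, 0, 0, 0], [0.029, 0, 0.008, 0, 0, 0], [0.029, 0, 0.01, 0, 0, 0]])

```text
clock: 40.83
tcp_pos: [0.5693, -0.0494, 0.03]
orientation: [3.101, -0.107, 0.413]
contact_force: [-10.3, 1.0, 4.9]
grip_width: 0.0617
gripper_force: 40.6
```

Run:
```python
from h import *
log()
f=r.grab_frame('scene');a=cv2.resize(f['pixels'][140:250,230:370,::-1],None,fx=2.8,fy=2.8,interpolation=cv2.INTER_CUBIC)
f=r.grab_frame('top');b=cv2.resize(f['pixels'][170:280,270:410,::-1],None,fx=2.8,fy=2.8,interpolation=cv2.INTER_CUBIC)
cv2.imwrite('pics/k.png',np.hstack([a,b]))
```

```text
[ 0.5693 -0.0494  0.03  ] [ 0.112  0.506 -0.186  2.142  0.478  0.265 -2.126] [ 3.101 -0.107  0.413]
```

View pics/k.png

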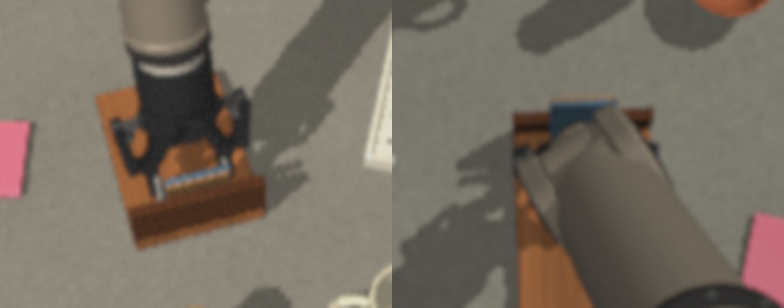

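Emit:
apply_moves(rows=[[0, 0, 0, 0, 0, 0], [0, 0, 0, 0, 0, 0]], claw=1)

```text
clock: 41.18
tcp_pos: [0.5723, -0.049, 0.0312]
orientation: [3.101, -0.107, 0.422]
contact_force: [0.3, 0.9, 0.3]
grip_width: 0.0856
gripper_force: 0.0
```

Emit:
apply_moves(rows=[[0, 0, -0.16, 0, 0, 0], [0, 0, -0.32, 0, 0, 0], [0, 0, -0.48, 0, 0, 0], [0, 0, -0.64, 0, 0, 0], [0, 0, -0.68, 0, 0, 0]])

```text
clock: 41.8
tcp_pos: [0.5276, -0.0458, 0.1976]
orientation: [3.099, -0.107, 0.426]
contact_force: [-0.2, -0.4, 0.5]
grip_width: 0.0853
gripper_force: 0.0
```

Emit:
apply_moves(rows=[[0.298, -0.003, 0.014, 0, -0.166, 0], [0.298, -0.003, 0.014, 0, -0.166, 0], [0.298, -0.003, 0.014, 0, -0.166, 0], [0.298, -0.003, 0.014, 0, -0.166, 0], [0.298, -0.003, 0.014, 0, -0.166, 0]], claw=0)

```text
clock: 42.42
tcp_pos: [0.5973, -0.05, 0.2102]
orientation: [3.137, -0.108, 0.009]
contact_force: [-0.1, 1.0, -0.5]
grip_width: 0.0002
gripper_force: 0.0
```

Emit:
apply_moves(rows=[[0.152, 0, 0.08, 0, 0, 0], [0.152, 0, 0.24, 0, 0, 0], [0.152, 0, 0.4, 0, 0, 0], [0.152, 0, 0.46, 0, 0, 0], [0.152, 0, 0.46, 0, 0, 0]])

```text
clock: 43.05
tcp_pos: [0.6363, -0.0529, 0.0957]
orientation: [3.137, -0.108, 0.008]
contact_force: [-0.4, 0.1, 0.5]
grip_width: 0.0
gripper_force: 0.0
```

Emit:
apply_moves(rows=[[-0.052, 0, 0, 0, 0, 0], [-0.084, 0, 0, 0, 0, 0], [-0.116, 0, 0, 0, 0, 0], [-0.148, 0, 0, 0, 0, 0], [-0.18, 0, 0, 0, 0, 0]])

```text
clock: 43.68
tcp_pos: [0.5916, -0.0498, 0.0957]
orientation: [3.137, -0.109, 0.01]
contact_force: [-0.5, 0.4, -1.3]
grip_width: 0.0002
gripper_force: 0.0
```

Emit:
apply_moves(rows=[[-0.032, 0, 0, 0, 0, 0], [-0.065, 0, 0, 0, 0, 0], [-0.097, 0, 0, 0, 0, 0], [-0.125, 0, 0, 0, 0, 0], [-0.125, 0, 0, 0, 0, 0]])

```text
clock: 44.3
tcp_pos: [0.5604, -0.0476, 0.0954]
orientation: [3.137, -0.108, 0.009]
contact_force: [-0.5, 0.5, 0.4]
grip_width: -0.0002
gripper_force: 0.0
```

Emit:
apply_moves(rows=[[0, -0.2, -0.3, 0, 0, 0], [0, -0.45, -0.5, 0, 0, 0], [0, -0.7, -0.5, 0, 0, 0], [0, -0.9, -0.5, 0, 0, 0], [0, -0.9, -0.5, 0, 0, 0]], claw=1)

```text
clock: 44.92
tcp_pos: [0.5755, 0.1827, 0.2212]
orientation: [-3.139, 0.1, -0.012]
contact_force: [-0.5, -1.2, -0.3]
grip_width: 0.085
gripper_force: 0.0
```

Run:
```python
from h import *
log()
f=r.grab_frame('top');print(blue(f,.027))
for t in tiles(f,.027): print(*t)
```

```text
[0.5755 0.1827 0.2212] [-0.041  0.409 -0.484  1.723  0.218  1.055 -2.232] [-3.139  0.1   -0.012]
[]
0.86 [ 430.1 -229.2   94.7   64.   -19.4] [175. 114. 197.]
0.84 [ 721.2 -411.3   96.6   60.2  -43.7] [ 86. 178. 133.]
0.81 [ 419.4 -377.7   91.3   64.9   -6.2] [ 15. 131. 147.]
0.69 [508.  -44.8  96.6  66.3  -3.5] [ 15. 132. 147.]
0.59 [547.7 274.5  76.   32.6  33.8] [ 15. 127. 141.]
```

Run:
```python
from h import *
st=pick([.508,-.046],-93.5,.0155)
place(st,[([.52,.13,.15],ori(-65))],slot(0),-34.4)
```

```text
5 x [-0.214, 0.926, 0.378, 0.0, -0.005, -0.001]
[[0.0, 0.0, 0.2, 0.0, 0.0, 0.0], [0.0, 0.0, 0.34, 0.0, 0.0, 0.0], [0.0, 0.0, 0.408, 0.0, 0.0, 0.0], [0.0, 0.0, 0.44, 0.0, 0.0, 0.0], [0.0, 0.0, 0.44, 0.0, 0.0, 0.0]]
place
[[0.0, 0.0, -0.08, 0.0, 0.0, 0.0], [0.0, 0.0, -0.28, 0.0, 0.0, 0.0], [0.0, 0.0, -0.48, 0.0, 0.0, 0.0], [0.0, 0.0, -0.52, 0.0, 0.0, 0.0], [0.0, 0.0, -0.52, 0.0, 0.0, 0.0]]
5 x [0.005, -0.706, -0.018, 0.0, 0.0, -0.317]
5 x [0.153, -0.69, 0.12, 0.0, 0.0, -0.34]
[[0.0, 0.0, 0.2, 0.0, 0.0, 0.0], [0.0, 0.0, 0.34, 0.0, 0.0, 0.0], [0.0, 0.0, 0.408, 0.0, 0.0, 0.0], [0.0, 0.0, 0.44, 0.0, 0.0, 0.0], [0.0, 0.0, 0.44, 0.0, 0.0, 0.0]]
```

Emit:
apply_moves(rows=[[-0.214, 0.926, 0.378, 0, 0, 0], [-0.214, 0.926, 0.378, 0, 0, 0], [-0.214, 0.926, 0.378, 0, 0, 0], [-0.214, 0.926, 0.378, 0, 0, 0], [-0.214, 0.926, 0.378, 0, 0, 0]])

```text
clock: 45.65
tcp_pos: [0.5033, -0.0574, 0.1234]
orientation: [3.134, -0.124, 0.001]
contact_force: [0.4, 0.5, 0.6]
grip_width: 0.0856
gripper_force: 0.0
```

Emit:
apply_moves(rows=[[0, 0, 0.2, 0, 0, 0], [0, 0, 0.34, 0, 0, 0], [0, 0, 0.408, 0, 0, 0], [0, 0, 0.44, 0, 0, 0], [0, 0, 0.44, 0, 0, 0]])

```text
clock: 46.28
tcp_pos: [0.5081, -0.0506, 0.0159]
orientation: [3.137, -0.108, 0.011]
contact_force: [-0.3, 0.1, 1.0]
grip_width: 0.0853
gripper_force: 0.0
```

Emit:
apply_moves(rows=[[0, 0, 0, 0, 0, 0], [0, 0, 0, 0, 0, 0], [0, 0, 0, 0, 0, 0], [0, 0, 0, 0, 0, 0]], claw=0, newtons=60)

```text
clock: 46.78
tcp_pos: [0.5086, -0.0504, 0.0172]
orientation: [3.137, -0.108, 0.013]
contact_force: [-3.1, -0.1, 10.3]
grip_width: 0.0618
gripper_force: 62.6
```

Emit:
apply_moves(rows=[[0, 0, -0.08, 0, 0, 0], [0, 0, -0.28, 0, 0, 0], [0, 0, -0.48, 0, 0, 0], [0, 0, -0.52, 0, 0, 0], [0, 0, -0.52, 0, 0, 0]])

```text
clock: 47.4
tcp_pos: [0.507, -0.0506, 0.1462]
orientation: [3.137, -0.109, 0.012]
contact_force: [-0.8, -0.8, -1.4]
grip_width: 0.0616
gripper_force: 66.0
```

Emit:
apply_moves(rows=[[0.005, -0.706, -0.018, 0, 0, -0.317], [0.005, -0.706, -0.018, 0, 0, -0.317], [0.005, -0.706, -0.018, 0, 0, -0.317], [0.005, -0.706, -0.018, 0, 0, -0.317], [0.005, -0.706, -0.018, 0, 0, -0.317]])

```text
clock: 48.02
tcp_pos: [0.5192, 0.1249, 0.148]
orientation: [3.066, 0.667, 0.003]
contact_force: [0.9, -0.6, -1.0]
grip_width: 0.0614
gripper_force: 66.0
```

Emit:
apply_moves(rows=[[0.153, -0.69, 0.12, 0, 0, -0.34], [0.153, -0.69, 0.12, 0, 0, -0.34], [0.153, -0.69, 0.12, 0, 0, -0.34], [0.153, -0.69, 0.12, 0, 0, -0.34], [0.153, -0.69, 0.12, 0, 0, -0.34]])

```text
clock: 48.65
tcp_pos: [0.4838, 0.296, 0.118]
orientation: [2.781, 1.447, 0.003]
contact_force: [0.5, -0.7, -1.5]
grip_width: 0.0613
gripper_force: 66.0
```

Emit:
apply_moves(rows=[[0, -0.02, 0.2, 0, 0, 0], [0, -0.02, 0.34, 0, 0, 0], [0, -0.02, 0.4, 0, 0, 0], [0, -0.02, 0.43, 0, 0, 0], [0, -0.02, 0.43, 0, 0, 0]])

```text
clock: 49.28
tcp_pos: [0.4807, 0.3008, 0.0121]
orientation: [2.781, 1.451, 0.008]
contact_force: [-0.5, -0.5, -1.9]
grip_width: 0.0617
gripper_force: 66.0
```

Emit:
apply_moves(rows=[[0, 0, 0, 0, 0, 0], [0, 0, 0, 0, 0, 0], [0, 0, -0.1, 0, 0, 0], [0, 0, -0.3, 0, 0, 0], [0, 0, -0.6, 0, 0, 0]], claw=1)

```text
clock: 49.9
tcp_pos: [0.4786, 0.3009, 0.1501]
orientation: [2.78, 1.453, 0.004]
contact_force: [1.2, 0.6, 0.9]
grip_width: 0.0855
gripper_force: 0.0
```

Run:
```python
from h import *
log()
for n in('top','scene'):
    f=r.grab_frame(n);print(blue(f))
    for t in tiles(f): print(*t)
O=ori
plan([([.55,.10,.2],O(-50)),([.54,-.13,.2],O(-75)),([.47,-.32,.17],O(-96))])
```

```text
[0.4786 0.3009 0.1501] [-0.111  0.489 -0.729  1.862  0.405  0.941 -1.633] [2.78  1.453 0.004]
[]
0.95 [ 420.8 -382.9   92.5   65.4   -6.2] [ 15. 131. 147.]
0.91 [ 433.2 -232.1   97.5   66.2  -21. ] [175. 114. 198.]
0.73 [ 726.6 -416.5   98.4   65.   -44. ] [ 86. 177. 134.]
0.64 [563.5 249.2  98.8  63.9  55.9] [ 15. 131. 149.]
[]
0.96 [ 441.9 -231.5   95.9   65.4  -20.3] [175. 117. 220.]
0.95 [ 433.6 -384.   104.6   69.    -6.1] [ 15. 136. 165.]
0.74 [565.5 251.3  94.7  67.8  55.7] [ 15. 136. 167.]
0.65 [ 735.6 -414.4   96.9   70.8  -44.4] [ 86. 195. 145.]
0.64 [482.3 306.6  93.8  68.1  54.7] [ 15. 136. 167.]
5 x [-0.502, 0.693, -0.193, 0.005, -0.004, 0.168]
5 x [-0.623, 0.678, 0.001, 0.0, 0.0, 0.278]
5 x [-0.467, 0.661, 0.12, 0.0, 0.0, 0.234]
```

Emit:
apply_moves(rows=[[-0.502, 0.693, -0.193, 0, 0, 0.168], [-0.502, 0.693, -0.193, 0, 0, 0.168], [-0.502, 0.693, -0.193, 0, 0, 0.168], [-0.502, 0.693, -0.193, 0, 0, 0.168], [-0.502, 0.693, -0.193, 0, 0, 0.168]])

```text
clock: 50.72
tcp_pos: [0.5499, 0.0956, 0.1971]
orientation: [2.95, 1.065, 0.005]
contact_force: [-0.8, 0.5, 0.1]
grip_width: 0.0856
gripper_force: 0.0
```

Emit:
apply_moves(rows=[[-0.623, 0.678, 0, 0, 0, 0.278], [-0.623, 0.678, 0, 0, 0, 0.278], [-0.623, 0.678, 0, 0, 0, 0.278], [-0.623, 0.678, 0, 0, 0, 0.278], [-0.623, 0.678, 0, 0, 0, 0.278]])

```text
clock: 51.35
tcp_pos: [0.5379, -0.1336, 0.1971]
orientation: [3.112, 0.402, 0.004]
contact_force: [-0.1, 0.8, -0.3]
grip_width: 0.0855
gripper_force: 0.0
```

Emit:
apply_moves(rows=[[-0.467, 0.661, 0.12, 0, 0, 0.234], [-0.467, 0.661, 0.12, 0, 0, 0.234], [-0.467, 0.661, 0.12, 0, 0, 0.234], [-0.467, 0.661, 0.12, 0, 0, 0.234], [-0.467, 0.661, 0.12, 0, 0, 0.234]])

```text
clock: 51.98
tcp_pos: [0.4695, -0.3193, 0.1678]
orientation: [3.137, -0.165, 0.008]
contact_force: [0.9, 0.6, -0.3]
grip_width: 0.0857
gripper_force: 0.0
```

Run:
```python
from h import *
log()
f=r.grab_frame('scene')
for t in tiles(f): print(*t)
st=pick([.426,-.383],-96.2,-.003)
place(st,[([.50,-.19,.16],ori(-85)),([.53,.05,.16],ori(-60)),([.46,.22,.14],ori(-40))],slot(.1),-34.4)
```

```text
[ 0.4695 -0.3193  0.1678] [ 0.765  0.393 -0.348  1.863  0.165  0.909 -1.335] [ 3.137 -0.165  0.008]
0.75 [482.1 306.4  97.4  77.5  53.6] [ 15. 135. 171.]
0.72 [ 736.3 -415.2   92.6   65.9  -44.4] [ 86. 195. 149.]
0.62 [566.7 252.   99.7  72.8  55.4] [ 15. 135. 172.]
0.59 [ 444.  -231.    98.7   65.3  -21. ] [175. 115. 223.]
5 x [-0.154, 0.279, 0.245, 0.0, -0.004, 0.004]
[[0.0, 0.0, 0.2, 0.0, 0.0, 0.0], [0.0, 0.0, 0.34, 0.0, 0.0, 0.0], [0.0, 0.0, 0.408, 0.0, 0.0, 0.0], [0.0, 0.0, 0.44, 0.0, 0.0, 0.0], [0.0, 0.0, 0.44, 0.0, 0.0, 0.0]]
place
[[0.0, 0.0, -0.08, 0.0, 0.0, 0.0], [0.0, 0.0, -0.28, 0.0, 0.0, 0.0], [0.0, 0.0, -0.48, 0.0, 0.0, 0.0], [0.0, 0.0, -0.52, 0.0, 0.0, 0.0], [0.0, 0.0, -0.52, 0.0, 0.0, 0.0]]
5 x [0.211, -0.799, -0.132, 0.0, 0.0, -0.124]
5 x [0.203, -0.946, 0.0, 0.0, 0.0, -0.278]
5 x [0.097, -0.73, 0.08, 0.0, 0.0, -0.222]
5 x [0.269, -0.543, 0.08, 0.0, 0.0, -0.063]
[[0.0, 0.0, 0.2, 0.0, 0.0, 0.0], [0.0, 0.0, 0.34, 0.0, 0.0, 0.0], [0.0, 0.0, 0.408, 0.0, 0.0, 0.0], [0.0, 0.0, 0.44, 0.0, 0.0, 0.0], [0.0, 0.0, 0.44, 0.0, 0.0, 0.0]]
```

Emit:
apply_moves(rows=[[-0.154, 0.279, 0.245, 0, 0, 0], [-0.154, 0.279, 0.245, 0, 0, 0], [-0.154, 0.279, 0.245, 0, 0, 0], [-0.154, 0.279, 0.245, 0, 0, 0], [-0.154, 0.279, 0.245, 0, 0, 0]])

```text
clock: 52.7
tcp_pos: [0.4265, -0.3843, 0.1084]
orientation: [3.135, -0.16, 0.013]
contact_force: [-0.1, 0.5, 0.1]
grip_width: 0.0854
gripper_force: 0.0
```

Emit:
apply_moves(rows=[[0, 0, 0.2, 0, 0, 0], [0, 0, 0.34, 0, 0, 0], [0, 0, 0.4, 0, 0, 0], [0, 0, 0.43, 0, 0, 0], [0, 0, 0.43, 0, 0, 0]])

```text
clock: 53.32
tcp_pos: [0.4257, -0.3863, 0.0005]
orientation: [3.135, -0.164, 0.011]
contact_force: [0.6, 0.3, 0.6]
grip_width: 0.0855
gripper_force: 0.0
```

Emit:
apply_moves(rows=[[0, 0, 0, 0, 0, 0], [0, 0, 0, 0, 0, 0], [0, 0, 0, 0, 0, 0], [0, 0, 0, 0, 0, 0]], claw=0, newtons=60)

```text
clock: 53.82
tcp_pos: [0.4257, -0.3866, 0.0019]
orientation: [3.134, -0.165, 0.012]
contact_force: [-2.4, 3.1, 12.2]
grip_width: 0.0602
gripper_force: 61.8
```

Emit:
apply_moves(rows=[[0, 0, -0.08, 0, 0, 0], [0, 0, -0.28, 0, 0, 0], [0, 0, -0.48, 0, 0, 0], [0, 0, -0.52, 0, 0, 0], [0, 0, -0.52, 0, 0, 0]])

```text
clock: 54.45
tcp_pos: [0.4243, -0.3862, 0.131]
orientation: [3.134, -0.166, 0.012]
contact_force: [-0.2, -0.1, -2.5]
grip_width: 0.0602
gripper_force: 65.0
```

Emit:
apply_moves(rows=[[0.211, -0.799, -0.132, 0, 0, -0.124], [0.211, -0.799, -0.132, 0, 0, -0.124], [0.211, -0.799, -0.132, 0, 0, -0.124], [0.211, -0.799, -0.132, 0, 0, -0.124], [0.211, -0.799, -0.132, 0, 0, -0.124]])

```text
clock: 55.08
tcp_pos: [0.4974, -0.1902, 0.1617]
orientation: [3.137, 0.147, 0.007]
contact_force: [0.5, 0.8, -2.3]
grip_width: 0.0601
gripper_force: 65.1
```

Emit:
apply_moves(rows=[[0.203, -0.946, 0, 0, 0, -0.278], [0.203, -0.946, 0, 0, 0, -0.278], [0.203, -0.946, 0, 0, 0, -0.278], [0.203, -0.946, 0, 0, 0, -0.278], [0.203, -0.946, 0, 0, 0, -0.278]])

```text
clock: 55.7
tcp_pos: [0.5264, 0.0512, 0.1615]
orientation: [3.03, 0.826, 0.007]
contact_force: [0.3, -0.9, -1.6]
grip_width: 0.0601
gripper_force: 65.1
```

Emit:
apply_moves(rows=[[0.097, -0.73, 0.08, 0, 0, -0.222], [0.097, -0.73, 0.08, 0, 0, -0.222], [0.097, -0.73, 0.08, 0, 0, -0.222], [0.097, -0.73, 0.08, 0, 0, -0.222], [0.097, -0.73, 0.08, 0, 0, -0.222]])

```text
clock: 56.32
tcp_pos: [0.4566, 0.2149, 0.1406]
orientation: [2.842, 1.325, 0.004]
contact_force: [-0.1, -0.7, -1.8]
grip_width: 0.0597
gripper_force: 65.2
```

Run:
```python
from h import *
log()
O=ori(-34.4);s=slot(.1);P=lambda h:(s+[h],O)
plan([P(.12),[P(.07),P(.035),P(.018),P(.011),P(.011)]])
```

```text
[0.4566 0.2149 0.1406] [ 0.031  0.404 -0.727  2.007  0.361  0.857 -1.595] [2.842 1.325 0.004]
5 x [0.294, -0.547, 0.079, 0.004, 0.0, -0.062]
[[0.0, 0.0, 0.2, 0.0, 0.0, 0.0], [0.0, 0.0, 0.34, 0.0, 0.0, 0.0], [0.0, 0.0, 0.408, 0.0, 0.0, 0.0], [0.0, 0.0, 0.436, 0.0, 0.0, 0.0], [0.0, 0.0, 0.436, 0.0, 0.0, 0.0]]
```

Emit:
apply_moves(rows=[[0.294, -0.547, 0.079, 0, 0, -0.062], [0.294, -0.547, 0.079, 0, 0, -0.062], [0.294, -0.547, 0.079, 0, 0, -0.062], [0.294, -0.547, 0.079, 0, 0, -0.062], [0.294, -0.547, 0.079, 0, 0, -0.062]])

```text
clock: 56.95
tcp_pos: [0.4003, 0.3587, 0.1205]
orientation: [2.774, 1.459, 0.005]
contact_force: [0.8, -0.8, -1.5]
grip_width: 0.0597
gripper_force: 65.2
```

Emit:
apply_moves(rows=[[0, 0, 0.2, 0, 0, 0], [0, 0, 0.34, 0, 0, 0], [0, 0, 0.4, 0, 0, 0], [0, 0, 0.43, 0, 0, 0], [0, 0, 0.43, 0, 0, 0]])

```text
clock: 57.58
tcp_pos: [0.3999, 0.3611, 0.0141]
orientation: [2.774, 1.464, 0.008]
contact_force: [-0.3, 0.0, -0.9]
grip_width: 0.06
gripper_force: 65.2
```

Emit:
apply_moves(rows=[[0, 0, 0, 0, 0, 0], [0, 0, 0, 0, 0, 0], [0, 0, -0.1, 0, 0, 0], [0, 0, -0.35, 0, 0, 0], [0, 0, -0.6, 0, 0, 0]], claw=1)

```text
clock: 58.2
tcp_pos: [0.3979, 0.3615, 0.1656]
orientation: [2.773, 1.466, 0.006]
contact_force: [0.6, 0.6, -0.0]
grip_width: 0.0855
gripper_force: 0.0
```

Emit:
apply_moves(rows=[[0, 0.3, -0.2, 0, 0, 0], [0, 0.6, -0.3, 0, 0, 0], [0, 0.9, -0.3, 0, 0, 0], [0, 1, -0.3, 0, 0, 0], [0, 1, -0.3, 0, 0, 0]])

```text
clock: 58.82
tcp_pos: [0.6082, 0.2163, 0.2406]
orientation: [2.777, 1.455, 0.009]
contact_force: [0.0, 0.2, -0.3]
grip_width: 0.0856
gripper_force: 0.0
```

Run:
```python
from h import *
log()
for n in('top','scene'):
    f=r.grab_frame(n)
    for t in tiles(f,.019): 
        c=t[1]; v=np.array(c[:2])/1000-D0; print(*t,'dryer',(v@dx).round(3),(v@dy).round(3))
    hsv=cv2.cvtColor(f['pixels'],cv2.COLOR_RGB2HSV)
    g=(hsv[...,0]<8)|(hsv[...,0]>172); g&=(hsv[...,1]>150)&(hsv[...,2]>90); g=g.copy()
    if n=='top':g[:,300:]=0
    else: g[:,:400]=0
    print('handle',g.sum(),rect(f,g,.093))
cv2.imwrite('pics/l.png',cv2.resize(f['pixels'][100:230,340:470,::-1],None,fx=4,fy=4,interpolation=cv2.INTER_CUBIC))
```

```text
[0.6082 0.2163 0.2406] [ 0.067  0.513 -0.72   1.588  0.367  1.173 -1.338] [2.777 1.455 0.009]
0.98 [478.8 301.4  95.6  63.9  55.8] [ 15. 131. 148.] dryer 0.0 0.002
0.78 [ 431.  -230.5   94.8   63.6  -18.7] [175. 114. 199.] dryer -0.465 -0.259
0.74 [ 723.2 -413.9   97.7   62.9  -44.3] [ 86. 178. 134.] dryer -0.452 -0.604
0.58 [552.5 253.   95.8  40.2  52.4] [ 15. 131. 146.] dryer 0.002 -0.086
handle 95 [546.  396.   59.1  14.7 -29.2]
0.94 [ 738.5 -413.5   96.6   66.8  -43.7] [ 86. 195. 147.] dryer -0.443 -0.616
0.9 [ 449.2 -231.4   94.6   65.8  -20.6] [175. 116. 221.] dryer -0.456 -0.275
0.87 [490.3 300.4  95.4  69.   53.7] [ 15. 135. 168.] dryer 0.006 -0.008
0.61 [394.7 337.6  75.3  49.7 -33.1] [ 15. 133. 167.] dryer -0.017 0.092
handle 86 [562.9 389.6  76.4  15.5 -37.9]
```

View pics/l.png

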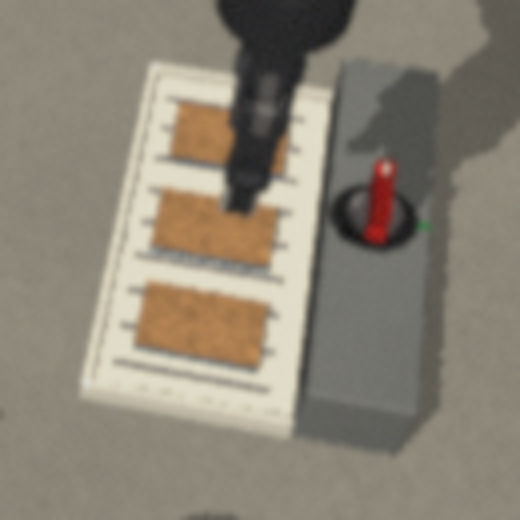

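Run:
```python
from h import *
h=[.551,.397];P=lambda z,y:(h+[z],ori(y))
plan([([.58,.30,.22],ori(10)),P(.18,55.6),[P(.14,55.6),P(.11,55.6),P(.085,55.6),P(.074,55.6),P(.074,55.6)]])
```

```text
5 x [0.205, -0.251, 0.08, 0.004, 0.0, -0.491]
5 x [0.402, -0.046, 0.16, 0.0, 0.0, -0.507]
[[0.001, 0.0, 0.16, 0.0, 0.0, 0.0], [0.0, 0.0, 0.28, 0.0, 0.0, 0.0], [0.0, 0.0, 0.38, 0.0, 0.0, 0.0], [0.0, 0.0, 0.424, 0.0, 0.0, 0.0], [0.0, 0.0, 0.424, 0.0, 0.0, 0.0]]
```

Emit:
apply_moves(rows=[[0.205, -0.251, 0.08, 0, 0, -0.491], [0.205, -0.251, 0.08, 0, 0, -0.491], [0.205, -0.251, 0.08, 0, 0, -0.491], [0.205, -0.251, 0.08, 0, 0, -0.491], [0.205, -0.251, 0.08, 0, 0, -0.491]])

```text
clock: 59.65
tcp_pos: [0.5795, 0.3003, 0.2201]
orientation: [2.014, 2.404, 0.003]
contact_force: [0.3, 0.0, -0.1]
grip_width: 0.0856
gripper_force: 0.0
```

Emit:
apply_moves(rows=[[0.402, -0.046, 0.16, 0, 0, -0.507], [0.402, -0.046, 0.16, 0, 0, -0.507], [0.402, -0.046, 0.16, 0, 0, -0.507], [0.402, -0.046, 0.16, 0, 0, -0.507], [0.402, -0.046, 0.16, 0, 0, -0.507]])

```text
clock: 60.28
tcp_pos: [0.5518, 0.3965, 0.1795]
orientation: [0.927, 2.996, -0.001]
contact_force: [0.1, 0.4, 0.8]
grip_width: 0.0852
gripper_force: 0.0
```

Emit:
apply_moves(rows=[[0, 0, 0.16, 0, 0, 0], [0, 0, 0.28, 0, 0, 0], [0, 0, 0.38, 0, 0, 0], [0, 0, 0.424, 0, 0, 0], [0, 0, 0.424, 0, 0, 0]])

```text
clock: 60.9
tcp_pos: [0.5534, 0.3953, 0.0732]
orientation: [0.929, 2.995, -0.002]
contact_force: [-0.3, -0.0, 0.2]
grip_width: 0.0857
gripper_force: 0.0
```

Emit:
apply_moves(rows=[[0, 0, 0, 0, 0, 0], [0, 0, 0, 0, 0, 0], [0, 0, 0, 0, 0, 0], [0, 0, 0, 0, 0, 0], [0, 0, 0, 0, 0, 0]], claw=0, newtons=60)

```text
clock: 61.52
tcp_pos: [0.5542, 0.3955, 0.074]
orientation: [0.929, 2.994, 0.001]
contact_force: [0.5, 0.9, 2.4]
grip_width: 0.0124
gripper_force: 60.2
```

Rotate clockwise 75° plus a little past, to the stop.

Emit:
apply_moves(rows=[[0, 0, 0, 0, 0, 0.1], [0, 0, 0, 0, 0, 0.2], [0, 0, 0, 0, 0, 0.3], [0, 0, 0, 0, 0, 0.4], [0, 0, 0, 0, 0, 0.45]])

```text
clock: 62.15
tcp_pos: [0.551, 0.3932, 0.074]
orientation: [1.911, 2.485, -0.008]
contact_force: [-9.5, -9.4, 13.8]
grip_width: 0.0129
gripper_force: 61.7
```

Emit:
apply_moves(rows=[[0, 0, 0, 0, 0, 0.1], [0, 0, 0, 0, 0, 0.2], [0, 0, 0, 0, 0, 0.3], [0, 0, 0, 0, 0, 0.4], [0, 0, 0, 0, 0, 0.43]])

```text
clock: 62.78
tcp_pos: [0.5475, 0.3935, 0.0739]
orientation: [2.621, 1.719, -0.012]
contact_force: [-17.0, -12.0, 19.4]
grip_width: 0.0128
gripper_force: 72.7
```

Emit:
apply_moves(rows=[[0, 0, 0, 0, 0, 0], [0, 0, 0, 0, 0, 0.01], [0, 0, 0, 0, 0, 0.01]])

```text
clock: 63.15
tcp_pos: [0.5474, 0.3935, 0.0739]
orientation: [2.631, 1.703, -0.012]
contact_force: [-17.7, -12.3, 20.4]
grip_width: 0.0126
gripper_force: 76.2
```

Emit:
apply_moves(rows=[[0, 0, 0, 0, 0, 0], [0, 0, 0, 0, 0, 0], [0, 0, 0, 0, 0, 0], [0, 0, -0.2, 0, 0, 0], [0, 0, -0.4, 0, 0, 0]], claw=1)

```text
clock: 63.78
tcp_pos: [0.5532, 0.3951, 0.174]
orientation: [2.639, 1.695, 0.004]
contact_force: [0.4, -0.8, 0.8]
grip_width: 0.0853
gripper_force: 0.0
```

Emit:
apply_moves(rows=[[0.2, 0.2, -0.3, 0, 0, 0], [0.3, 0.5, -0.4, 0, 0, 0], [0.3, 0.7, -0.4, 0, 0, 0], [0.3, 0.95, -0.4, 0, 0, 0], [0.3, 0.95, -0.4, 0, 0, 0]])

```text
clock: 64.4
tcp_pos: [0.8032, 0.3621, 0.2747]
orientation: [2.641, 1.689, 0.007]
contact_force: [0.3, 0.5, -0.1]
grip_width: 0.0852
gripper_force: 0.0
```

Emit:
apply_moves(rows=[[-0.3, 0.2, 0, 0, 0, 0], [-0.6, 0.2, 0, 0, 0, 0], [-0.9, 0.2, 0, 0, 0, 0], [-1, 0.2, 0, 0, 0, 0], [-1, 0.2, 0, 0, 0, 0]])

```text
clock: 65.03
tcp_pos: [0.7414, 0.1096, 0.2754]
orientation: [2.642, 1.683, 0.003]
contact_force: [-0.8, 1.1, 0.9]
grip_width: 0.0854
gripper_force: 0.0
```

Run:
```python
from h import *
log()
f=r.grab_frame('top')
for t in tiles(f,.019):
    v=np.array(t[1][:2])/1000-D0; print(*t,'dryer',(v@dx).round(3),(v@dy).round(3))
hsv=cv2.cvtColor(f['pixels'],cv2.COLOR_RGB2HSV)
g=(hsv[...,0]<8)|(hsv[...,0]>172); g&=(hsv[...,1]>150)&(hsv[...,2]>90); g[:,300:]=0
print('handle',g.sum(),rect(f,g,.093))
f=r.grab_frame('scene');cv2.imwrite('pics/m.png',cv2.resize(f['pixels'][100:230,340:470,::-1],None,fx=4,fy=4,interpolation=cv2.INTER_CUBIC))
```

```text
[0.7414 0.1096 0.2754] [ 0.169  0.663 -0.697  1.262  0.426  1.357 -0.946] [2.642 1.683 0.003]
0.9 [396.2 358.   96.4  63.8  55.2] [ 15. 132. 149.] dryer 0.001 0.102
0.72 [561.3 247.6  97.1  67.2  55.8] [ 15. 131. 151.] dryer 0.003 -0.097
0.71 [478.4 300.5  99.8  66.2  55. ] [ 15. 131. 150.] dryer -0.0 0.002
0.52 [ 468.1 -254.9   40.4   14.    76.6] [175. 106. 190.] dryer -0.465 -0.304
handle 114 [544.2 390.   59.2  16.5  70.7]
```

View pics/m.png

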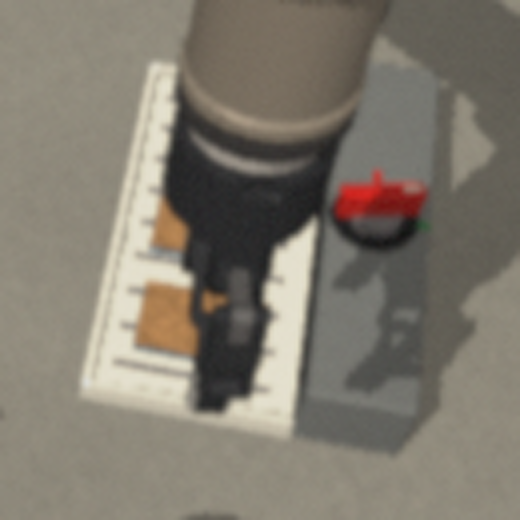

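The three cork tiles are in the tray at dryer y of +0.10, 0 and -0.10. The handle reads 70.7° against 70.6° expected for on, and the arm is clear.

```bash
python3 -c "
from bench import r
print(r.hand_in())"
```

```text
the job is handed in; nothing more can be done
None
```

The job is handed in, verdict not shown to me: the last camera check had all three tiles in the tray cork side up and the handle back on; one missed grasp pushed a tile about 35 mm, and I re-picked it.

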